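Clamp a batch of profile lengths in the drilling jig

TASK

Set up the drilling jig: lay every cut length of aluminium profile that is on the bench across the jig's bed, side by side, centred, between stop and jaw; then squeeze the jaw's ratchet trigger again and again until the jaw grips the whole row firmly and its sprung plate is clearly pushed in (at least 4 mm), and only then swing the drill-guide plate down over the row until it is fully shut. Move the jaw only with its trigger, not by pushing on it, and leave the other things on the bench alone.

Things in the scene. Friction and masses are not known exactly. Their poses are not given: they have to be found in the camera images.
- jig: clamping jig fixed to the bench: dark base 292 x 84 x 10 mm, flat aluminium bed 148 mm wide with its top 40 mm above the bench, grey stop block (66 mm high, 56 wide) at one end, then loading space, sliding jaw, and a grey housing with grip and trigger standing up. Origin at bench level under the stop's face, on the centre line; x level along the bed from stop to trigger, y across it, z up
- bed (a point): point on the bed's top (40 mm above the bench), on the centre line, at the stop's face; axes as the jig's. The bed reaches 172 mm along x and 74 mm to either side. Pieces lie flat across it (long axis along y), centred on the centre line, in a row between here and the jaw; gaps allowed, the jaw gathers them
- pad_face (a point): centre of the face, turned to the stop, of the jaw's black sprung pressure plate (48 mm wide, 22 high); jig axes. Its x from bed is the length of the loading space, 127 to 128 mm at the start; four pieces need 100. Jaw and plate top: 65 mm above the bench. The jaw cannot go back towards the trigger
- jaw (a joint): travel of the jaw towards the stop, m (0 rearmost, 0.102 most). Pawl and 10 mm teeth hold what is gained: each full squeeze of the trigger brings it on by 10 mm (one tooth), a half squeeze by nothing; letting the trigger go leaves the jaw there, save up to 4 mm of slack
- pad (a joint): how far the sprung pressure plate is pushed back into the jaw, m: 0 when it presses on nothing, 0.018 at most (2 N at first, then 0.5 N per mm). It stays pushed in when the trigger is let go. Firm grip: 0.004 or more. Once it is near its end the trigger cannot be squeezed through
- trigger (a joint): how far the sliding trigger is squeezed towards the grip, m: 0 let go, 0.015 fully squeezed; it springs back by itself. It takes 4 to 12 N, and about 20 N once the jaw presses on the row
- squeeze (a point): point 115 mm above the bench, jig axes, between grip and trigger, which stand up one behind the other along x and are squeezed together from above with a finger on either outer side. Outer face of the fixed grip: x = -16.5 mm from here; of the trigger: +31.5 mm let go, +16.5 mm squeezed. So fingers closing evenly about this point from 68 mm open or more down to 33 mm make one full squeeze
- trigger_face (a point): point on the trigger's outer face (away from jaw and stop), 115 mm above the bench. The trigger is a black upright 9 mm thick (along jig x), 22 wide, top 131 mm above the bench, sliding along x on its housing; between it and the jaw stands the fixed black grip, 10 mm thick, 26 wide, top 131 mm above the bench. Everything below them is under 86 mm high and 48 mm wide
- guide (a joint): angle of the drill-guide plate, rad: 0 lying level over the row (fully shut), 1.57 upright above the stop end, 1.95 fully open. Stiff hinge: it stays where it is left, needs 1 to 3 N at the bar, and must be pushed all the way down
- guide_hinge (a point): axis of the guide plate's hinge, 30 mm behind the stop's face, 70.5 mm above the bench; axes as the jig's; the hinge axis is y
- guide_bar (a point): middle of the black round bar (14 mm thick, 66 long, parallel to the hinge) along the free edge of the aluminium guide plate (132 x 46 x 5 mm), 136 mm from the hinge axis. Shut, the bar's middle is 72.5 mm above the bench and 106 mm from the stop's face along jig x
- length0_center (a point): centre of a cut length of slotted aluminium profile, 25 x 25 mm in section and 56 mm long, 80 g; x is its long axis, z up at the start (it may lie on any of its four long sides); up to four alike are there
- length1_center (a point): centre of a cut length of slotted aluminium profile, 25 x 25 mm in section and 56 mm long, 80 g; x is its long axis, z up at the start (it may lie on any of its four long sides); may be absent
- length2_center (a point): centre of a cut length of slotted aluminium profile, 25 x 25 mm in section and 56 mm long, 80 g; x is its long axis, z up at the start (it may lie on any of its four long sides); may be absent
- length3_center (a point): centre of a cut length of slotted aluminium profile, 25 x 25 mm in section and 56 mm long, 80 g; x is its long axis, z up at the start (it may lie on any of its four long sides); may be absent
- tape_measure: yellow pocket tape measure, 35 x 67 x 60 mm; origin under its centre; a bystander, to be left where it is
- tape_roll: roll of blue masking tape, 101 mm across, 25 mm high; origin under its centre; a bystander, to be left where it is
- pliers: red pliers, 182 mm long; origin under its centre; a bystander, to be left where it is
- offcut: beech offcut, 40 x 140 x 28 mm; origin under its centre; a bystander, to be left where it is
Mind the look-alikes: they are no part of the job. Leave any purple or red look-alike of the part that bears length3_center alone.

How it is judged (in metres and radians):
On the way, in this order (a step that is already met when the one before it is completed fails the run):
1. every length lies across the bed between stop and jaw, the guide plate still open (x of length0_center in the frame of bed between 0.008 and 0.118 m and y of length0_center in the frame of bed between -0.013 and 0.013 m and z of length0_center in the frame of bed between 0.007 and 0.018 m and angle between the x axis of each of length0_center, length1_center, length2_center, length3_center and the y axis of bed, either way round below 0.15 rad and x of length1_center in the frame of bed between 0.008 and 0.118 m and y of length1_center in the frame of bed between -0.013 and 0.013 m and z of length1_center in the frame of bed between 0.007 and 0.018 m and x of length2_center in the frame of bed between 0.008 and 0.118 m and y of length2_center in the frame of bed between -0.013 and 0.013 m and z of length2_center in the frame of bed between 0.007 and 0.018 m and x of length3_center in the frame of bed between 0.008 and 0.118 m and y of length3_center in the frame of bed between -0.013 and 0.013 m and z of length3_center in the frame of bed between 0.007 and 0.018 m and value of joint guide above 1 rad), for 0.2 s.
2. the jaw grips the whole row firmly (sprung plate in by 4 mm or more), the guide plate still open and the trigger let go (all of step 1 and value of joint pad above 0.004 m and value of joint trigger below 0.003 m), for 0.2 s.
3. the guide plate is shut over the gripped row (x of length0_center in the frame of bed between 0.008 and 0.118 m and y of length0_center in the frame of bed between -0.013 and 0.013 m and z of length0_center in the frame of bed between 0.007 and 0.018 m and angle between the x axis of each of length0_center, length1_center, length2_center, length3_center and the y axis of bed, either way round below 0.15 rad and x of length1_center in the frame of bed between 0.008 and 0.118 m and y of length1_center in the frame of bed between -0.013 and 0.013 m and z of length1_center in the frame of bed between 0.007 and 0.018 m and x of length2_center in the frame of bed between 0.008 and 0.118 m and y of length2_center in the frame of bed between -0.013 and 0.013 m and z of length2_center in the frame of bed between 0.007 and 0.018 m and x of length3_center in the frame of bed between 0.008 and 0.118 m and y of length3_center in the frame of bed between -0.013 and 0.013 m and z of length3_center in the frame of bed between 0.007 and 0.018 m and value of joint pad above 0.004 m and value of joint guide below 0.05 rad), for 0.2 s.
At the end, for the whole second after the job is handed in: every length present lies on the bed between stop and jaw (square across it within 0.15 rad, centred across it within 13 mm, resting on the bed), the jaw's sprung plate is pushed in by at least 4 mm with the trigger let go, and the guide plate is shut (within 0.05 rad) (all of step 3 and value of joint trigger below 0.003 m); the robot touches nothing.
It fails at once if the jaw is pushed with the fingers or arm (more than 6 N) (contact force between any of the fingers, the arm and jaw above 6 N).
It fails at once if a bystander is moved by more than 4 cm (distance of any of tape_measure, tape_roll, pliers, offcut from where it was at the start of the episode above 0.04 m).
Of length0, length1, length2, length3 only 2 to 4 are there at a start; the rules pass over those that are not, and their reading is None.
At some moment in a run one of length0, length1, length2, length3 may be knocked a few centimetres aside while the robot is not near it.
Once in a run the grip may slacken for a moment while it holds something.
It also fails if it takes over 200 s, if anything falls off the work surface, if the arm or the gripper's body presses on something with over 40 N, if the wrist force passes 120 N, or if a joint passes its speed limit or range.

ROBOT

A 6-joint arm with a two-finger parallel gripper is mounted at the origin on a cart in front of the work surface, level with it; the furniture and walls round the work are solid. World frame = base frame: x ahead of the robot, y to its left, z up, the work surface at z = 0. Lengths are in mm, angles in rad, forces in N, time in s.
With the tool pointing down it reaches from about 350 to 875 mm from the base axis. Payload 4.2 kg.
Tool frame: the origin (TCP) lies at the very end of the fingers, on their centre line; the grasp point (between the pads) lies 19 mm behind it; z points along the fingers, y is the line along which they close (so a half turn about z gives the same grasp; the last joint's range is limited). The gripper opens to 85 mm and grips with 20 to 120 N. Pads are 22 mm wide; open, the fingers measure 114 mm over their backs; the gripper's body (76 mm by 85 mm) begins 54 mm behind the grasp point. The pads swing forward as they close: fully open they stand 13 mm farther back than shut.
Start: joints at [1.43, 0.385, 0.008, 0, -1.194, -0.259], TCP at [243.238, 575.703, 231.312] pointing down, gripper open.
Joint ranges: [-3.14, 3.14], [-1.21, 2.06], [-1.07, 1.41], [-3.16, 2.05], [-2.99, -0.16], [-3.1, 3.1]. Speed limits (rad/s): [2.79, 2.79, 3.14, 3.14, 3.14, 3.14].

INTERFACE

Orientations are given as a unit quaternion [x, y, z, w].
In Python, from bench import read_state, get_image, camera_model, job_done gives the robot as it stands.
- The arm moves only by the shell command python3 -m handwheel 'ROWS'. ROWS is JSON, a list of rows, each a list of 7 numbers: the shift along the tool's x, y, z in m, then the turn, a rotation vector about the tool's x, y, z in rad, then the gripper's target within -1 to 1 (fully open at 1, half-way at 0, shut at -1). In form: [[dx, dy, dz, wx, wy, wz, jaw], ...]. A call has 1 to 10 rows; each row is the pose to reach, as a shift and turn from the pose commanded when the call began, along the tool's axes at that moment; what a row does not reach only later rows make up. A row lasts 1/8 s, in which the tool goes at most 62.5 mm and 10.7 degrees, less where a joint would pass 70% of its speed; a pose out of reach is approached as far as the arm can. A call with a gripper value outside its range is refused whole. The fingers move at their own pace and stop on an object; the grip force is fixed at half the most. Time passes only in rows, so rows that repeat a pose let the fingers close. It gives the time, the measured TCP pose, the force, the opening and the grip force at its end, in the units of the state.
- read_state(): the state, without advancing time (a new reading comes with each control period).
- get_image(name): name is "scene" or "top" or "wrist"; returns (picture, depth): 420x560x3 uint8, blue, green, red; 420x560 float32, mm along the optical axis (not along the pixel's ray), 0 where there is no reading.
- camera_model(name): a dict with "K" (3x3 intrinsics, pixels), "dist" ([k1, k2, p1, p2, k3] as OpenCV has them; the pictures are not rectified), "rvec" (rotation vector, rad) and "tvec" (3), from world to camera coordinates, as OpenCV has them; the wrist camera has in their place "hand_eye" (4x4, takes a point from camera to tool coordinates, whose origin is the TCP and whose axes are the flange's). Camera axes: x right, y down, z forward; pixel columns grow to the right and rows downward; lengths in mm; the calibration is good to about 2 mm. A picture is of the moment at which its call begins: read the wrist's pose just before it. camera_model takes no time and is no camera call.
- job_done(): hands the job in; it is judged then, once.
The state is a dict: "clock": time; "joints": joint angles; "joint_vel": joint speeds; "joint_efforts": joint torques, N m; "position": TCP position; "ee_rot": TCP orientation; "contact_force": force on the tool from outside, world axes, zero at the start; "wrist_torque": the same for the moment, N m; "gripper_width": finger opening in mm; "grasp_force": force on a finger pad.
Only numpy, scipy, OpenCV 4.12 (cv2) and the standard library are available. Lean on these libraries where they do the work, as an engineer would, in place of code of your own. Each camera call takes 0.05 s, during which the arm holds its last target. There are 200 camera calls.

## Working session

There is one attempt and no reset: what is moved stays moved. The work goes in short steps, Python scripts to look and compute and a shell command to move; the robot and the scene stay as the last step left them, time stands still between calls to the robot, and variables do not carry over. Pictures are saved under pics/ and viewed, at most 14 in all, crops included, and the job is handed in when it is done.

```bash
mkdir -p pics; ls; cat > h.py <<'E'
import numpy as np, cv2
from bench import read_state,get_image,camera_model
from scipy.spatial.transform import Rotation as R
def cam(name,st=None):
    m=camera_model(name);K=np.array(m['K'],float);d=np.array(m['dist'],float)
    if 'hand_eye' in m:
        H=np.array(m['hand_eye'],float);Rt=R.from_quat(st['ee_rot']).as_matrix()
        Rw=Rt@H[:3,:3];c=Rt@H[:3,3]+np.array(st['position'])
    else:
        Rc=cv2.Rodrigues(np.array(m['rvec'],float))[0];Rw=Rc.T;c=-Rc.T@np.array(m['tvec'],float).ravel()
    return K,d,Rw,c
def ray(cm,px,z):
    K,d,Rw,c=cm
    u=cv2.undistortPoints(np.array(px,float).reshape(-1,1,2),K,d).reshape(-1,2)
    v=np.c_[u,np.ones(len(u))]@Rw.T
    return c+v*((z-c[2])/v[:,2])[:,None]
def cloud(cm,dep):
    K,d,Rw,c=cm;h,w=dep.shape
    g=np.stack(np.meshgrid(np.arange(w),np.arange(h)),-1).reshape(-1,1,2).astype(float)
    u=cv2.undistortPoints(g,K,d).reshape(-1,2)
    return (np.c_[u,np.ones(len(u))]*dep.reshape(-1,1)@Rw.T+c).reshape(h,w,3)
def proj(cm,P):
    K,d,Rw,c=cm
    return cv2.projectPoints((np.array(P,float).reshape(-1,3)-c)@Rw,np.zeros(3),np.zeros(3),K,d)[0].reshape(-1,2)
def go(p,yaw=None):
    "tool-frame shift to TCP target p (world mm), m"
    s=read_state();Rt=R.from_quat(s['ee_rot']).as_matrix()
    return (Rt.T@(np.array(p)-s['position'])/1000).round(4)
E
python3 - <<'E'
from h import *
s=read_state();print(s)
for n in('scene','top'):
    im,d=get_image(n);cv2.imwrite(f'pics/{n}0.png',im);np.savez(f'{n}0.npz',im=im,d=d);print(n,cam(n)[3],(d>0).mean())
print(R.from_quat(s['ee_rot']).as_matrix().round(3))
E
```

```text
pics
{'clock': 0.0, 'joints': array([ 1.42956550e+00,  3.85551194e-01,  6.60113212e-03, -5.13103950e-04,
       -1.19399549e+00, -2.58576689e-01]), 'joint_vel': array([ 0.00079467, -0.00041134,  0.0008484 ,  0.0007337 ,  0.0001887 ,
        0.00027342]), 'joint_efforts': array([ 1.18432778e-03, -3.92282474e+01,  1.88405067e+01,  4.18628007e+00,
       -4.67404825e-03,  6.70877327e-06]), 'position': array([243.03868102, 575.16260161, 230.2130664 ]), 'ee_rot': array([ 9.80066299e-01, -1.98667655e-01, -1.75027596e-04,  1.08674549e-03]), 'contact_force': array([ 0.08168993, -0.33875998, -0.12690102]), 'wrist_torque': array([ 0.00395228, -0.01483426, -0.02966523]), 'grasp_force': 0.0, 'gripper_width': 85.33043259520204}
scene [-966.60210981  373.43061246 1445.06458011] 0.996016156462585
top [ -84.79619323  -95.72360317 1524.1155596 ] 0.9961011904761905
[[ 0.921 -0.389 -0.001]
 [-0.389 -0.921 -0.002]
 [ 0.     0.002 -1.   ]]
```

View pics/scene0.png

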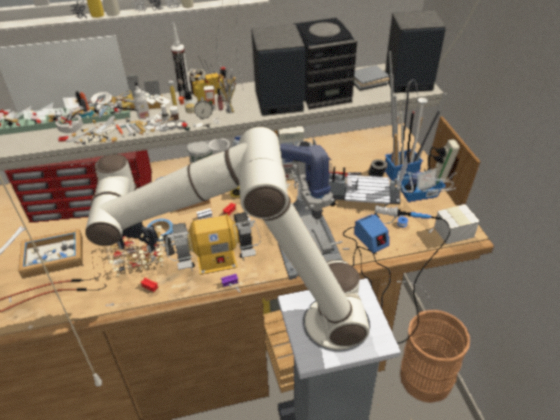

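View pics/top0.png

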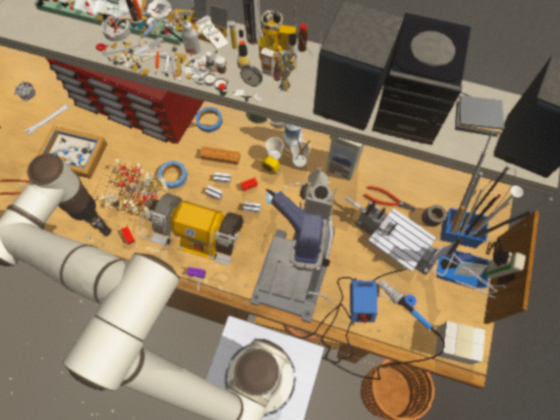

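Top view: silver lengths around (221,177), (213,192), (251,207). The look-alikes are red at (249,184) and (127,235), and purple at (196,272). The jig is probably around (400,238). I'll check these in close crops.

```bash
python3 - <<'E'
from h import *
im=np.load('top0.npz')['im'];d=np.load('top0.npz')['d'];cm=cam('top');P=cloud(cm,d)
a=cv2.resize(im[140:290,180:460],None,fx=2.85,fy=2.85,interpolation=cv2.INTER_CUBIC);cv2.imwrite('pics/top0c.png',a)
for n,(u,v) in dict(a=(221,177),b=(213,192),c=(251,207),red=(249,184),red2=(127,235),pur=(196,272),jig=(400,238),j2=(375,215),j3=(425,260),tr=(105,232)).items(): print(n,P[v,u].round(),proj(cm,P[v,u]).round())
E
```

```text
a [600. 352.  17.] [[221. 177.]]
b [534. 357.  22.] [[213. 192.]]
c [521. 210.  22.] [[251. 207.]]
red [602. 247.  23.] [[249. 184.]]
red2 [293. 576.  20.] [[127. 235.]]
pur [246. 304.  21.] [[196. 272.]]
jig [ 562. -304.   38.] [[400. 238.]]
j2 [ 600. -202.   76.] [[375. 215.]]
j3 [ 503. -394.   62.] [[425. 260.]]
tr [213. 514. 297.] [[105. 232.]]
```

View pics/top0c.png

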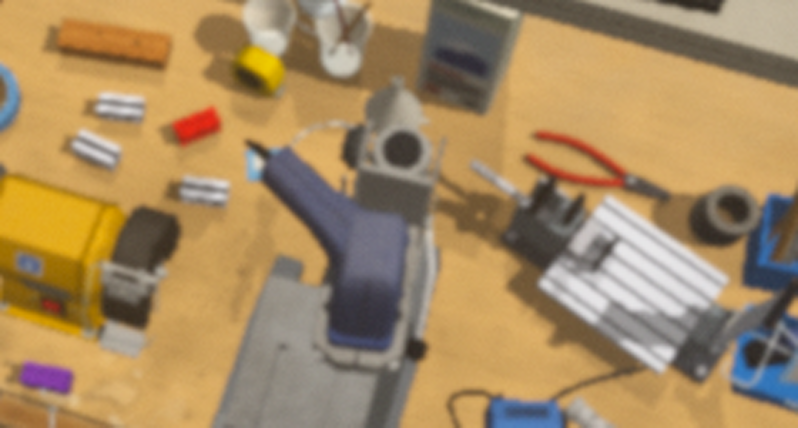

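The crop shows three silver lengths, with a red look-alike between them. The jig is on the right: stop at crop (700,340), guide plate standing open near (745,305), jaw at (600,250), grip and trigger at (545,205). I choose the silver ones.

Next I measure.

```bash
python3 - <<'E'
from h import *
im=np.load('top0.npz')['im'];d=np.load('top0.npz')['d'];cm=cam('top');P=cloud(cm,d)
X,Y,Z=P[...,0],P[...,1],P[...,2]
reg=(X>380)&(X<720)&(Y<-130)&(Y>-500)
for lo,hi in((34,47),(55,70),(70,90),(110,140),(140,230)):
    m=(reg&(Z>lo)&(Z<hi)).astype(np.uint8)
    n,l,st,ce=cv2.connectedComponentsWithStats(m)
    for i in range(1,n):
        if st[i,4]>12:
            q=P[l==i];r=cv2.minAreaRect(q[:,:2].astype(np.float32));print(lo,hi,st[i,4],'px',ce[i].round(),'med',np.median(q,0).round(),'rect',np.round(r[0]),np.round(r[1]),round(r[2],1))
hsv=cv2.cvtColor(im,cv2.COLOR_BGR2HSV)
m=((hsv[...,1]<70)&(hsv[...,2]>110)&(Z>8)&(Z<40)&(X>150)&(X<800)&(abs(Y)<800)).astype(np.uint8)
n,l,st,ce=cv2.connectedComponentsWithStats(m)
print('silver')
for i in range(1,n):
    if 25<st[i,4]<400:
        q=P[l==i];r=cv2.minAreaRect(q[:,:2].astype(np.float32));print(st[i,4],ce[i].round(),np.median(q,0).round(),np.round(r[0]),np.round(r[1]),round(r[2],1))
K=cm[0];print(K[0,0])
im=np.load('scene0.npz')['im'];a=np.vstack([cv2.resize(im[170:280,90:370],None,fx=2.8,fy=2.7,interpolation=cv2.INTER_CUBIC),cv2.resize(im[160:260,310:450],None,fx=2.8,fy=2.8,interpolation=cv2.INTER_CUBIC).copy() if 0 else np.zeros((1,784,3),np.uint8)])
cv2.imwrite('pics/scene0c.png',a)
E
```

```text
34 47 28 px [427. 215.] med [ 667. -370.   40.] rect [ 673. -373.] [56. 13.] 17.5
34 47 1794 px [403. 241.] med [ 552. -318.   39.] rect [ 558. -318.] [188. 150.] 68.7
34 47 28 px [368. 222.] med [ 586. -186.   39.] rect [ 585. -187.] [67.  6.] 69.9
34 47 31 px [389. 227.] med [ 589. -261.   39.] rect [ 589. -260.] [18. 25.] 73.0
34 47 22 px [445. 234.] med [ 614. -442.   39.] rect [ 623. -442.] [41. 20.] 42.5
34 47 50 px [446. 264.] med [ 517. -464.   43.] rect [ 525. -473.] [30. 45.] 24.8
55 70 176 px [441. 219.] med [ 663. -414.   58.] rect [ 653. -430.] [148.  66.] 51.0
55 70 13 px [453. 213.] med [ 696. -449.   64.] rect [ 696. -450.] [ 3. 18.] 6.0
55 70 43 px [369. 219.] med [ 585. -187.   62.] rect [ 585. -187.] [67.  9.] 71.9
55 70 122 px [387. 225.] med [ 585. -246.   63.] rect [ 584. -251.] [47. 51.] 68.3
55 70 112 px [428. 255.] med [ 523. -399.   63.] rect [ 523. -407.] [39. 59.] 68.5
55 70 18 px [438. 263.] med [ 505. -437.   57.] rect [ 509. -434.] [34. 12.] 1.3
70 90 164 px [374. 215.] med [ 596. -202.   78.] rect [ 605. -195.] [69. 48.] 68.1
70 90 134 px [452. 224.] m
[... 1227 characters left out ...]
0 230 163 px [451. 248.] med [ 511. -433.  206.] rect [ 511. -434.] [22. 63.] 69.3
silver
71 [274. 147.] [774. 209.  25.] [773. 208.] [19. 47.] 19.9
54 [299. 163.] [737. 103.  24.] [740. 103.] [18. 48.] 12.5
40 [180. 168.] [591. 495.  21.] [582. 509.] [103.  45.] 58.6
37 [163. 171.] [551. 558.  23.] [560. 560.] [27. 68.] 80.5
119 [222. 177.] [600. 348.  21.] [604. 348.] [32. 56.] 8.2
122 [320. 180.] [694.  12.  23.] [696.  14.] [39. 64.] 53.9
124 [214. 192.] [536. 354.  22.] [538. 356.] [59. 28.] 78.7
125 [251. 206.] [523. 210.  21.] [526. 210.] [28. 57.] 8.3
59 [280. 234.] [452.  82.  36.] [450.  81.] [31. 31.] 84.5
96 [320. 280.] [345. -90.  28.] [346. -89.] [90. 17.] 2.1
474.7957003446472
```

View pics/scene0c.png

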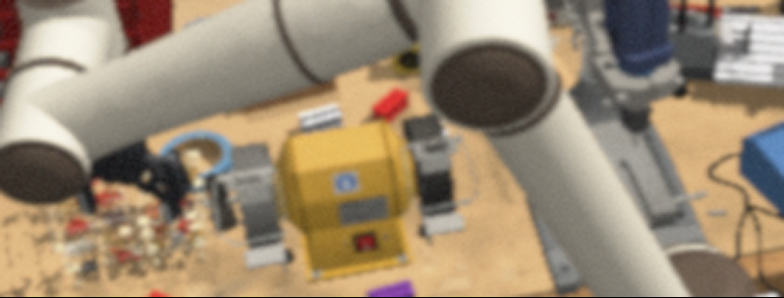

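The second view shows the same three silver lengths beside the red decoy. The fourth could be under the arm, so I'll check again once the arm has moved. Next I compute the clearances, then move.

```bash
python3 - <<'E'
from h import *
im=np.load('top0.npz')['im'];d=np.load('top0.npz')['d'];cm=cam('top');P=cloud(cm,d)
for n,c in dict(a=(602,348),b=(537,355),c=(525,210),sq=(600,-207),bar=(530,-400)).items():
    D=np.hypot(P[...,0]-c[0],P[...,1]-c[1])
    for lo in(50,80,150,250):
        m=(P[...,2]>lo)&(P[...,2]<700);i=np.argsort(np.where(m,D,9e9).ravel())[20]
        print(n,lo,'near',P.reshape(-1,3)[i].round(),round(D.ravel()[i]))
for X in range(300,760,50):
    print(X,[int(np.max(P[(abs(P[...,0]-X)<25)&(abs(P[...,1]-y)<25)][:,2],initial=-1)) for y in range(500,-500,-50)])
E
python3 -m handwheel '[[0,0,-0.06,0,0,0,0.65],[0,0,-0.12,0,0,0,0.65],[0,0,-0.16,0,0,0,0.65]]'
```

```text
a 50 near [725. 337. 282.] 123
a 80 near [725. 337. 282.] 123
a 150 near [725. 337. 282.] 123
a 250 near [725. 337. 282.] 123
b 50 near [426. 342. 141.] 112
b 80 near [426. 342. 141.] 112
b 150 near [413. 371. 163.] 125
b 250 near [724. 374. 303.] 188
c 50 near [434. 219. 140.] 92
c 80 near [433. 205. 144.] 92
c 150 near [418. 219. 158.] 107
c 250 near [418.  98. 409.] 155
sq 50 near [ 591. -210.   76.] 9
sq 80 near [ 604. -220.  129.] 14
sq 150 near [ 725. -206.  273.] 125
sq 250 near [ 725. -206.  273.] 125
bar 50 near [ 528. -408.   63.] 8
bar 80 near [ 532. -423.   86.] 24
bar 150 near [ 530. -435.  170.] 35
bar 250 near [ 655. -417.  352.] 126
300 [166, 160, 164, 146, 148, 165, 161, 6, 83, 83, 426, 430, 255, 29, 87, 88, 112, 114, 115, 115]
350 [187, 190, 186, 173, 174, 191, 191, 10, 84, 429, 432, 432, 258, 23, 93, 115, 120, 123, 29, 7]
400 [143, 174, 176, 171, 172, 174, 174, 8, 433, 433, 431, 430, 230, 17, 24, 110, 109, 28, 27, 6]
450 [88, 154, 152, 144, 150, 152, 151, 6, 408, 344, 371, 365, 240, 8, 6, 7, 11, 43, 82, 81]
500 [89, 8, 10, 30, 6, 26, 31, 7, 10, 350, 372, 373, 59, 7, 42, 49, 48, 47, 210, 216]
550 [31, 23, 27, 30, 6, 33, 31, 9, 4, -1, -1, 4, 45, 8, 75, 72, 48, 47, 118, 213]
600 [30, 7, 24, 31, 28, 32, 19, 9, 8, 7, -1, 6, 8, 91, 135, 115, 65, 48, 46, 178]
650 [8, 34, 36, 33, 29, 25, 45, 27, 9, 13, -1, 6, 58, 85, 87, 47, 44, 61, 567, 436]
700 [328, 329, 326, 332, 329, 328, 332, 329, 327, 328, 326, 330, 331, 326, 328, 325, 325, 328, 326, 425]
750 [342, 344, 347, 349, 334, 351, 332, 331, 586, 593, 594, 595, 592, 593, 592, 592, 584, 332, 332, 587]
clock: 0.48
position: [243.4, 575.8, 394.4]
ee_rot: [0.98, -0.199, 0.0, -0.002]
contact_force: [0.8, -0.4, 0.7]
gripper_width: 70.7
grasp_force: 0.0
```

```bash
python3 -m handwheel '[[0.055,0.021,0,0,0,-0.08,0.65],[0.11,0.042,0,0,0,-0.16,0.65],[0.165,0.063,0,0,0,-0.24,0.65],[0.22,0.085,0,0,0,-0.32,0.65],[0.275,0.106,0.01,0,0,-0.4,0.65],[0.33,0.127,0.03,0,0,-0.48,0.65],[0.385,0.148,0.06,0,0,-0.545,0.65],[0.385,0.148,0.06,0,0,-0.545,0.65],[0.385,0.148,0.06,0,0,-0.545,0.65]]'
python3 - <<'E'
from h import *
s=read_state();print(s['clock'],s['joints'].round(2))
w,wd=get_image('wrist');t,td=get_image('top');cv2.imwrite('pics/w1.png',w);cv2.imwrite('pics/t1.png',t)
np.savez('w1.npz',im=w,d=wd,q=s['ee_rot'],p=s['position'])
def find(im,d,cm,tag):
    P=cloud(cm,d);Z=P[...,2];hsv=cv2.cvtColor(im,cv2.COLOR_BGR2HSV)
    m=((hsv[...,1]<70)&(Z>12)&(Z<40)&(P[...,0]>100)&(P[...,0]<690)&(abs(P[...,1])<800)).astype(np.uint8)
    m=cv2.morphologyEx(m,cv2.MORPH_OPEN,np.ones((3,3)) if tag=='w' else np.ones((1,1)))
    n,l,st,ce=cv2.connectedComponentsWithStats(m)
    for i in range(1,n):
        q=P[l==i];r=cv2.minAreaRect(q[:,:2].astype(np.float32))
        if st[i,4]>30 and 35<max(r[1])<90 : print(tag,st[i,4],ce[i].round(),np.median(q,0).round(1),np.round(r[0],1),np.round(r[1]),round(r[2],1))
find(w,wd,cam('wrist',s),'w');find(t,td,cam('top'),'t')
E
```

```text
clock: 1.6
position: [540.5, 289.3, 331.0]
ee_rot: [0.997, 0.072, -0.0, 0.0]
contact_force: [0.7, -0.4, -0.3]
gripper_width: 70.2
grasp_force: 0.0
1.6 [ 0.76  0.32  0.15  0.   -1.41  0.96]
w 273 [462. 100.] [685.2  30.3  20.7] [683.1  25.2] [46. 14.] 89.6
w 639 [239. 124.] [602.4 351.6  24. ] [602.2 351.5] [25. 55.] 10.1
w 593 [230. 166.] [537.8 358.5  23.9] [537.6 358.8] [56. 25.] 81.6
w 565 [320. 186.] [526.2 213.8  24. ] [526.4 213.5] [25. 56.] 8.5
t 114 [222. 177.] [600.4 349.1  22.1] [600.  346.7] [31. 57.] 11.8
t 45 [316. 182.] [684.9  24.5  22.3] [682.4  22.5] [15. 40.] 0.5
t 121 [214. 192.] [536.2 355.3  21.8] [537.1 355.2] [59. 27.] 84.1
t 115 [252. 206.] [524.3 209.   22.5] [525.8 209.6] [29. 55.] 12.6
t 34 [448. 280.] [ 474.1 -485.7   24.3] [ 473.3 -486.8] [79.  7.] 86.3
t 34 [438. 345.] [ 258.9 -494.8   24.4] [ 259.3 -494.4] [49.  5.] 4.6
```

View pics/w1.png

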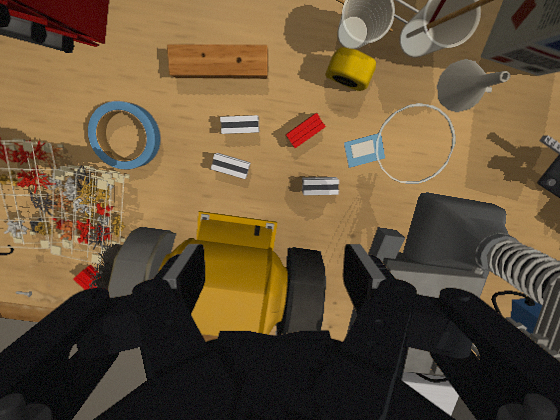

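View pics/t1.png

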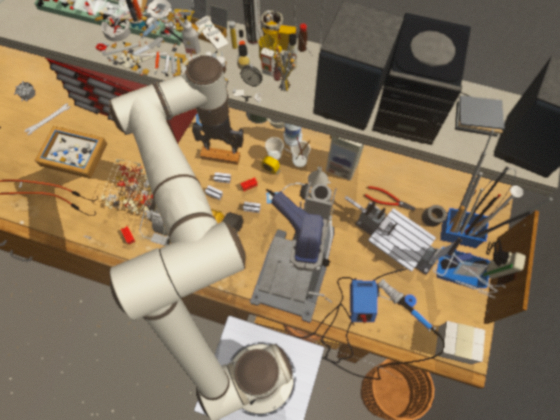

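The fresh views show exactly three silver lengths, in wrist px (239,124), (230,166) and (320,186). Red decoys are at (305,130) and lower left. No fourth is visible. I take c (320,186) first, gripped by its ends.

```bash
python3 -m handwheel '[[-0.025,0.05,0.04,0,0,0,0.65],[-0.025,0.073,0.10,0,0,0,0.65],[-0.025,0.073,0.16,0,0,0,0.65],[-0.025,0.073,0.22,0,0,0,0.65],[-0.025,0.073,0.26,0,0,0,0.65],[-0.025,0.073,0.26,0,0,0,0.65]]'
python3 - <<'E'
from h import *
s=read_state();print(go((526.3,213.6,5)),s['contact_force'].round(1))
t,d=get_image('top');np.savez('t2.npz',im=t,d=d);P=cloud(cam('top'),d)
for X in range(100,650,50): print(X,[int(np.max(P[(abs(P[...,0]-X)<25)&(abs(P[...,1]-y)<25)][:,2],initial=-1)) for y in range(450,-150,-50)])
E
```

```text
clock: 2.45
position: [524.1, 213.8, 69.2]
ee_rot: [0.997, 0.073, -0.003, 0.002]
contact_force: [1.0, -0.5, 0.7]
gripper_width: 70.5
grasp_force: 0.0
[0.0025 0.0003 0.0642] [ 1.  -0.5  0.7]
100 [-1, -1, -1, 720, 721, 719, 691, 6, 17, 190, 199, 10]
150 [-1, -1, -1, 713, 721, 721, 716, 701, 7, 5, 7, 11]
200 [-1, -1, 4, 13, 705, 716, 718, 717, 31, 31, 30, 34]
250 [-1, 0, 27, 31, 635, 694, 716, 717, 85, 83, 84, 36]
300 [-1, -1, 6, 553, 620, 635, 625, 87, 85, 425, 428, 256]
350 [193, 394, 458, 545, 568, 571, 7, 85, 430, 430, 434, 255]
400 [174, 412, 457, 495, 498, 140, 11, 432, 434, 431, 430, 229]
450 [154, 396, 425, 429, 408, 392, 7, 409, 421, 370, 368, 243]
500 [-1, -1, 390, 407, 431, 432, 422, 7, 353, 370, 371, 53]
550 [-1, 8, 29, 172, 430, 431, 420, 6, -1, -1, 5, 47]
600 [-1, 1, 28, 24, -1, 1, 11, 7, 5, -1, 10, 9]
```

```bash
python3 - <<'E'
from h import *
s=read_state();print(s['joints'].round(4),s['position'])
E
python3 -m handwheel '[[0.002,0,0.04,0,0,0,0.65],[0.002,0,0.065,0,0,0,0.65],[0.002,0,0.065,0,0,0,0.65],[0.002,0,0.065,0,0,0,-0.3],[0.002,0,0.065,0,0,0,-0.3],[0.002,0,0.065,0,0,0,-0.3],[0.002,0,0.065,0,0,0,-0.3],[0.002,0,0.065,0,0,0,-0.3]]'
python3 - <<'E'
from h import *
s=read_state();print(s['joints'].round(4),s['position'])
E
```

```text
[ 6.7310e-01  4.5390e-01 -3.3380e-01  8.0000e-04 -7.8350e-01  1.0447e+00] [526.04348169 214.8258304   71.72780204]
clock: 3.5
position: [530.1, 215.6, 9.5]
ee_rot: [0.997, 0.073, 0.003, -0.002]
contact_force: [-1.5, 1.6, 6.4]
gripper_width: 54.5
grasp_force: 64.8
[ 0.6697  0.5454 -0.378   0.0011 -0.641   1.0467] [530.13432708 215.64798569   9.50481498]
```

```bash
python3 - <<'E'
import numpy as np
from scipy.optimize import least_squares
D=[([1.42957,.38555,.0066,0,-1.194],[243.04,575.16,230.2]),([.76,.32,.15,0,-1.41],[540.5,289.3,331]),([.6731,.4539,-.3338,0,-.7835],[526,214.8,71.7]),([.6697,.5454,-.378,0,-.641],[530.1,215.6,9.5])]
def f(p):
    a,L1,L2,h,o=p;e=[]
    for j,t in D:
        r=np.sqrt(t[0]**2+t[1]**2-o*o)
        e+=[a+L1*np.sin(j[1])+L2*np.cos(j[1]-j[2])-r,h+L1*np.cos(j[1])-L2*np.sin(j[1]-j[2])-t[2],(np.arctan2(t[1],t[0])+np.arcsin(o/np.hypot(*t[:2]))-j[0])*300]
    return e
s=least_squares(f,[0,430,410,100,160]);a,L1,L2,h,o=s.x;print(s.x.round(1),s.fun.round(1))
for n,(X,Y,z) in dict(c=(526,214,70),jig=(545,-350,46),jig2=(565,-300,46),sq=(600,-207,96),bar=(530,-420,90)).items():
    r=np.sqrt(X*X+Y*Y-o*o);j1=np.arctan2(Y,X)+np.arcsin(o/np.hypot(X,Y))
    Z=z-h;A=r-a;D_=np.hypot(A,Z);al=np.arctan2(A,Z);be=np.arccos((L1**2+D_**2-L2**2)/(2*L1*D_));j2=al-be
    E=np.array([a+L1*np.sin(j2),L1*np.cos(j2)])
    W=np.array([r,z-h])
    print(n,'j1',round(j1,2),'j2',round(j2,2),'elbow r,z(rel)',E.round(),'wrist',W.round(),'plane pts at forearm:')
    for k in(0,.25,.5,.75,1):
        q=E+(W-E)*k;print('   ',(q[0]*np.cos(j1)).round(),(q[0]*np.sin(j1)).round(),'relz',q[1].round())
E
```

```text
[  -9.4  584.3  423.3 -153.1  160.5] [ 0.1  1.5  0.4 -0.1 -1.1 -1.1  0.4  0.3  0.3 -0.3 -0.7  0.3]
c j1 0.67 j2 0.46 elbow r,z(rel) [248. 525.] wrist [545. 223.] plane pts at forearm:
    194.0 154.0 relz 525.0
    252.0 201.0 relz 449.0
    310.0 247.0 relz 374.0
    368.0 293.0 relz 299.0
    426.0 340.0 relz 223.0
jig j1 -0.32 j2 0.59 elbow r,z(rel) [316. 485.] wrist [627. 199.] plane pts at forearm:
    300.0 -99.0 relz 485.0
    374.0 -124.0 relz 414.0
    448.0 -149.0 relz 342.0
    522.0 -173.0 relz 271.0
    596.0 -198.0 relz 199.0
jig2 j1 -0.23 j2 0.58 elbow r,z(rel) [311. 489.] wrist [619. 199.] plane pts at forearm:
    302.0 -72.0 relz 489.0
    377.0 -90.0 relz 416.0
    452.0 -108.0 relz 344.0
    527.0 -126.0 relz 272.0
    602.0 -144.0 relz 199.0
sq j1 -0.08 j2 0.52 elbow r,z(rel) [279. 508.] wrist [614. 249.] plane pts at forearm:
    278.0 -21.0 relz 508.0
    362.0 -28.0 relz 443.0
    445.0 -34.0 relz 379.0
    529.0 -41.0 relz 314.0
    612.0 -47.0 relz 249.0
bar j1 -0.43 j2 0.58 elbow r,z(rel) [312. 488.] wrist [657. 243.] plane pts at forearm:
    283.0 -130.0 relz 488.0
    362.0 -166.0 relz 427.0
    440.0 -202.0 relz 366.0
    519.0 -238.0 relz 304.0
    597.0 -274.0 relz 243.0
```

```bash
python3 -m handwheel '[[0,0,-0.03,0,0,0,-0.3],[0,0,-0.08,0,0,0,-0.3],[0,0,-0.14,0,0,0,-0.3],[0,0,-0.2,0,0,0,-0.3],[0,0,-0.26,0,0,0,-0.3],[0,0,-0.32,0,0,0,-0.3],[0,0,-0.38,0,0,0,-0.3],[0,0,-0.44,0,0,0,-0.3],[0,0,-0.48,0,0,0,-0.3],[0,0,-0.48,0,0,0,-0.3]]'
python3 - <<'E'
from h import *
s=read_state();print(go((560,-310,490)),s['joints'].round(2))
E
```

```text
clock: 4.75
position: [528.1, 213.6, 491.4]
ee_rot: [0.997, 0.072, 0.004, -0.002]
contact_force: [0.4, 0.3, -0.9]
gripper_width: 54.5
grasp_force: 64.0
[-0.044   0.5228 -0.0012] [ 0.67  0.23  0.42  0.   -1.75  1.05]
```

```bash
python3 -m handwheel '[[-0.005,0.03,0,0,0,0.15,-0.3],[-0.012,0.08,0,0,0,0.33,-0.3],[-0.02,0.14,0,0,0,0.51,-0.3],[-0.028,0.2,0,0,0,0.69,-0.3],[-0.036,0.26,0,0,0,0.87,-0.3],[-0.044,0.32,0,0,0,1.05,-0.3],[-0.052,0.38,0,0,0,1.23,-0.3],[-0.06,0.44,0,0,0,1.41,-0.3],[-0.07,0.5,0,0,0,1.59,-0.3],[-0.076,0.55,0,0,0,1.77,-0.3]]'
python3 - <<'E'
from h import *
s=read_state();print(go((531,-388,490)),s['joints'].round(2),np.degrees(np.arctan2(*R.from_quat(s['ee_rot']).as_matrix()[[1,0],0])),camera_model('wrist')['hand_eye'])
E
```

```text
clock: 6.0
position: [531.4, -343.1, 485.3]
ee_rot: [-0.685, 0.728, 0.001, -0.0]
contact_force: [1.2, 1.1, -0.1]
gripper_width: 54.2
grasp_force: 64.0
[ 0.0449 -0.0023 -0.0047] [-0.32  0.36  0.59 -0.   -1.8   0.26] -93.47694432410131 [[ 8.72099375e-04 -9.66047369e-01 -2.58363543e-01  6.49732716e+01]
 [ 9.99999604e-01  7.96143162e-04  3.98612827e-04  6.55613991e-01]
 [-1.79384505e-04 -2.58363788e-01  9.66047681e-01 -1.42173367e+02]
 [ 0.00000000e+00  0.00000000e+00  0.00000000e+00  1.00000000e+00]]
```

```bash
python3 -m handwheel '[[-0.025,-0.017,0.005,0,0,0.16,-0.3],[-0.05,-0.034,0.01,0,0,0.314,-0.3],[-0.05,-0.034,0.01,0,0,0.314,-0.3],[-0.05,-0.034,0.01,0,0,0.314,-0.3]]'
cat >> h.py <<'E'
def rects(P,mask,minpx):
    n,l,st,ce=cv2.connectedComponentsWithStats(mask.astype(np.uint8));out=[]
    for i in range(1,n):
        if st[i,4]>=minpx:
            q=P[l==i];r=cv2.minAreaRect(q[:,:2].astype(np.float32));out.append((st[i,4],ce[i].round(),np.median(q,0).round(1),np.round(r[0],1),np.round(r[1],1),round(r[2],1)))
    return out
E
python3 - <<'E'
from h import *
s=read_state();w,d=get_image('wrist');cv2.imwrite('pics/w2.png',w);np.savez('w2.npz',im=w,d=d,q=s['ee_rot'],p=s['position'])
P=cloud(cam('wrist',s),d);Z=P[...,2]
for lo,hi in((36,44),(55,69),(74,88),(120,135),(180,215)):
    for r in rects(P,(Z>lo)&(Z<hi)&(P[...,0]<720),150): print(lo,hi,*r)
E
```

```text
clock: 6.5
position: [568.6, -293.1, 476.1]
ee_rot: [-0.566, 0.824, 0.0, -0.0]
contact_force: [0.3, -0.6, -0.5]
gripper_width: 54.3
grasp_force: 64.0
36 44 6077 [273. 148.] [ 556.9 -319.9   39.6] [ 563.2 -309.5] [170.3 148.4] 69.1
36 44 189 [552. 199.] [ 57.  -17.6  39.5] [52.  -7.2] [97.3 24.1] 83.0
36 44 1216 [399. 229.] [369.8 -66.7  40.8] [384.6 -64.1] [ 46.  215.1] 85.0
55 69 299 [233.  50.] [ 567.1 -498.9   58. ] [ 556.8 -511.3] [ 27.6 153.5] 0.1
55 69 352 [233.  11.] [ 543.3 -555.7   65.4] [ 540.9 -557.1] [27.5 55. ] 58.1
55 69 368 [273. 101.] [ 528.8 -397.6   65.2] [ 528.  -400.4] [25.3 54.6] 70.1
55 69 571 [197. 132.] [ 681.8 -399.6   56.6] [ 681.9 -398.8] [63.4 63.8] 43.3
55 69 372 [273. 188.] [ 585.8 -245.5   63.9] [ 585.3 -250.9] [41.6 47.2] 69.3
55 69 237 [420. 232.] [340.6 -56.7  64.3] [340.2 -56.8] [184.4   8.2] 4.4
55 69 246 [365. 251.] [450.5 -61.9  61.1] [449.7 -48.9] [37.9 80.2] 38.0
74 88 580 [197.  76.] [ 620.1 -459.9   84.6] [ 658.7 -496.2] [ 93.8 132. ] 4.4
74 88 249 [237.  38.] [ 550.4 -512.1   85.3] [ 545.6 -507.1] [23.3 46.9] 33.1
74 88 2149 [409. 146.] [ 324.5 -235.1   80.7] [ 324.  -237.6] [99.5 82. ] 16.6
74 88 426 [273. 216.] [ 601.3 -200.8   78.2] [ 606.1 -196.6] [61.8 47.6] 69.1
74 88 2212 [417. 251.] [371.3 -32.1  77.6] [337.7  -8.2] [185.3 101.2] 2.6
74 88 450 [463. 249.] [268.9   2.   77.8] [282.6   7.3] [74.6 45.3] 5.4
74 88 355 [427. 272.] [349.3  29.3  78.2] [354.8  34.5] [80.3 39.4] 25.4
180 215 737 [272.  58.] [ 514.5 -436.   209.2] [ 514.  -437.3] [14.9 63.8] 69.5
180 215 345 [440. 248.] [360.7 -89.6 197.5] [374.7 -91.5] [21.7 64. ] 87.9
```

View pics/w2.png

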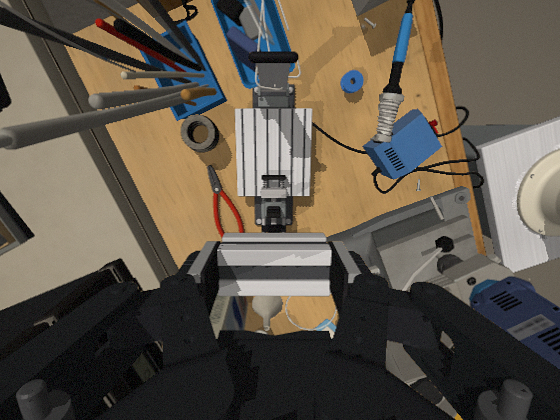

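The jig is measured consistently from several features: origin (532.6,-389.3), yaw 69.1°, and the pad face comes out at 127.3. The picture shows the bed around (273,148), jaw at (273,188), open guide bar at (272,58), and the held piece at (275,270). Now I check how the piece sits in the fingers.

```bash
cat >> h.py <<'E'
O=np.array([532.6,-389.3,0]);th=np.radians(69.1)
J=np.array([[np.cos(th),-np.sin(th),0],[np.sin(th),np.cos(th),0],[0,0,1.]])
def jw(x,y,z): return O+J@np.array([x,y,z],float)
def wj(P): return (np.asarray(P)-O)@J
def yawerr(target_deg):
    "wz needed (rad) so tool x points to target"
    m=R.from_quat(read_state()['ee_rot']).as_matrix();a=np.degrees(np.arctan2(m[1,0],m[0,0]))
    return round(-np.radians((target_deg-a+180)%360-180),3)
E
python3 - <<'E'
from h import *
f=np.load('w2.npz');s=dict(ee_rot=f['q'],position=f['p']);P=cloud(cam('wrist',s),f['d'])
T=(P-f['p'])@R.from_quat(f['q']).as_matrix()
h=cv2.cvtColor(f['im'],cv2.COLOR_BGR2HSV)
for u in(235,275,315):
    print(u,[(v,T[v,u].round().astype(int).tolist()) for v in range(232,302,6)])
print(go(jw(106,0,120)),yawerr(-110.9))
E
```

```text
235 [(232, [-162, -87, 475]), (238, [9, -20, 1]), (244, [10, -18, -8]), (250, [9, -18, -14]), (256, [6, -18, -15]), (262, [3, -18, -15]), (268, [-2, -18, -12]), (274, [-4, -18, -13]), (280, [-7, -18, -14]), (286, [-10, -18, -14]), (292, [-13, -18, -15]), (298, [-277, -80, 390])]
275 [(232, [-118, 3, 354]), (238, [9, 1, 2]), (244, [9, 1, -7]), (250, [9, 1, -15]), (256, [5, 1, -13]), (262, [3, 1, -15]), (268, [-1, 1, -13]), (274, [-4, 1, -13]), (280, [-7, 1, -15]), (286, [-9, 1, -16]), (292, [-13, 1, -16]), (298, [-325, 4, 465])]
315 [(232, [-163, 94, 477]), (238, [9, 23, 1]), (244, [9, 21, -8]), (250, [9, 20, -15]), (256, [6, 21, -14]), (262, [3, 21, -15]), (268, [-1, 21, -14]), (274, [-4, 21, -14]), (280, [-7, 21, -13]), (286, [-10, 21, -15]), (292, [-13, 21, -15]), (298, [-331, 101, 475])]
[-0.0036 -0.0007  0.3565] -0.003
```

```bash
python3 -m handwheel '[[-0.001,0,0.05,0,0,0,-0.3],[-0.002,0,0.11,0,0,0,-0.3],[-0.002,0,0.17,0,0,0,-0.3],[-0.002,0,0.23,0,0,0,-0.3],[-0.002,0,0.29,0,0,0,-0.3],[-0.002,0,0.34,0,0,0,-0.3],[-0.002,0,0.356,0,0,0,-0.3],[-0.002,0,0.356,0,0,0,-0.3]]'
python3 - <<'E'
from h import *
print(go(jw(104,0,51)),yawerr(-110.9),wj(read_state()['position']))
E
```

```text
clock: 7.55
position: [569.9, -291.9, 120.7]
ee_rot: [-0.566, 0.825, -0.0, -0.0]
contact_force: [-0.1, -0.3, -0.2]
gripper_width: 54.4
grasp_force: 63.9
[0.0003 0.0001 0.0697] -0.003 [ 1.04350965e+02 -1.09486365e-01  1.20656285e+02]
```

```bash
python3 -m handwheel '[[0,0,0.03,0,0,0,-0.3],[0,0,0.055,0,0,0,-0.3],[0,0,0.068,0,0,0,-0.3],[0,0,0.069,0,0,0,-0.3],[0,0,0.069,0,0,0,-0.3]]'
python3 -m handwheel '[[0,0,0,0,0,0,0.6],[0,0,0,0,0,0,0.6],[0,0,0,0,0,0,0.6],[0,0,-0.05,0,0,0,0.6],[0,0,-0.11,0,0,0,0.6],[0,0,-0.17,0,0,0,0.6],[0,0,-0.23,0,0,0,0.6],[0,0,-0.29,0,0,0,0.6],[0,0,-0.35,0,0,0,0.6],[0,0,-0.41,0,0,0,0.6]]'
python3 - <<'E'
from h import *
s=read_state();w,d=get_image('wrist');cm=cam('wrist',s);P=cloud(cm,d);q=wj(P)
for r in rects(q,(q[...,2]>55)&(q[...,2]<72)&(q[...,0]>-60)&(q[...,0]<180)&(abs(q[...,1])<45),60): print(*r)
cv2.imwrite('pics/w3.png',w)
# next target
print('b' ,go((560,330,480)),yawerr(-8.4),s['joints'].round(2))
E
```

```text
clock: 8.18
position: [571.0, -291.7, 53.0]
ee_rot: [-0.566, 0.824, -0.001, 0.001]
contact_force: [1.0, -1.0, 0.0]
gripper_width: 54.1
grasp_force: 64.0
clock: 9.43
position: [569.2, -291.1, 463.8]
ee_rot: [-0.566, 0.825, -0.0, 0.0]
contact_force: [1.1, -0.8, 0.3]
gripper_width: 68.3
grasp_force: 0.0
371 [273.  99.] [-9.8  0.2 65.4] [-9.6 -0. ] [53.6 19.3] 89.7
419 [273. 166.] [108.1  -0.2  63.7] [107.6  -1.1] [54.5 24. ] 89.7
402 [273. 188.] [155.6  -0.3  63.9] [148.5   0.7] [48.2 42.9] 89.8
b [-0.5773  0.2338 -0.0122] -1.793 [-0.22  0.37  0.54  0.   -1.75 -0.15]
```

Piece 1 lies at jig x=108, y=-0.5, square across the bed. Next, the other two lengths.

```bash
python3 -m handwheel '[[-0.03,0.014,-0.016,0,0,-0.12,0.6],[-0.08,0.037,-0.02,0,0,-0.3,0.6],[-0.135,0.062,-0.02,0,0,-0.48,0.6],[-0.19,0.088,-0.02,0,0,-0.66,0.6],[-0.245,0.113,-0.02,0,0,-0.84,0.6],[-0.3,0.139,-0.02,0,0,-1.02,0.6],[-0.355,0.164,-0.02,0,0,-1.2,0.6],[-0.41,0.19,-0.02,0,0,-1.38,0.6],[-0.465,0.215,-0.01,0,0,-1.56,0.6],[-0.52,0.24,-0.01,0,0,-1.74,0.6]]'
python3 -m handwheel '[[0,0.04,0.05,0,0,-0.05,0.6],[0,0.04,0.1,0,0,-0.05,0.6],[0,0.04,0.1,0,0,-0.05,0.6]]'
cat > look.py <<'E'
from h import *
s=read_state();w,d=get_image('wrist');cm=cam('wrist',s);P=cloud(cm,d);hsv=cv2.cvtColor(w,cv2.COLOR_BGR2HSV)
m=(hsv[...,1]<70)&(P[...,2]>17)&(P[...,2]<32)&(P[...,0]>450)&(P[...,0]<680)
m=cv2.morphologyEx(m.astype(np.uint8),cv2.MORPH_OPEN,np.ones((3,3)))
for r in rects(P,m,100): print(*r,'go z60',go((*r[3],60)),'z5',go((*r[3],5)))
print(s['joints'].round(2),s['position'].round(),'yaw for x=-8.4:',yawerr(-8.4),'10:',yawerr(10));cv2.imwrite('pics/look.png',w)
E
python3 look.py
```

```text
clock: 10.72
position: [532.1, 282.0, 470.5]
ee_rot: [0.995, -0.096, -0.0, 0.0]
contact_force: [0.6, -0.3, -0.2]
gripper_width: 68.4
grasp_force: 0.0
clock: 11.1
position: [522.9, 239.7, 366.6]
ee_rot: [0.997, -0.074, -0.004, 0.003]
contact_force: [-0.1, -0.6, 1.5]
gripper_width: 68.4
grasp_force: 0.0
147 [526.  86.] [ 589.7 -172.1   25.3] [ 586.9 -179.4] [63.9  8.2] 62.3 go z60 [0.1239 0.4053 0.3118] z5 [0.1239 0.4052 0.3668]
552 [197. 128.] [602.4 350.4  23.9] [602.1 351.4] [24.6 56. ] 10.4 go z60 [ 0.0602 -0.1219  0.3105] z5 [ 0.0603 -0.122   0.3655]
253 [393. 163.] [498.9  41.4  26. ] [495.6  40.4] [12.7 87.6] 81.2 go z60 [0.001  0.2015 0.3114] z5 [0.0011 0.2013 0.3664]
503 [201. 168.] [537.6 358.1  24.1] [537.7 358.6] [55.3 23.9] 81.6 go z60 [-0.0045 -0.1194  0.3106] z5 [-0.0045 -0.1196  0.3656]
[ 0.71  0.24  0.14 -0.   -1.48  0.71] [523. 240. 367.] yaw for x=-8.4: -0.002 10: -0.323
```

```bash
python3 -m handwheel '[[-0.002,-0.06,0.03,0,0,0,0.6],[-0.0045,-0.119,0.08,0,0,0,0.6],[-0.0045,-0.119,0.14,0,0,0,0.6],[-0.0045,-0.119,0.2,0,0,0,0.6],[-0.0045,-0.119,0.26,0,0,0,0.6],[-0.0045,-0.119,0.31,0,0,0,0.6],[-0.0045,-0.119,0.31,0,0,0,0.6]]'
python3 - <<'E'
from h import *
print(go((537.7,358.6,5)),yawerr(-8.4))
E
```

```text
clock: 12.02
position: [538.3, 359.3, 59.2]
ee_rot: [0.997, -0.074, -0.002, 0.002]
contact_force: [0.4, -0.2, 0.4]
gripper_width: 68.1
grasp_force: 0.0
[-0.0003  0.0005  0.0542] -0.002
```

```bash
python3 -m handwheel '[[0,0,0.035,0,0,0,0.6],[0,0,0.053,0,0,0,0.6],[0,0,0.053,0,0,0,0.6],[0,0,0.053,0,0,0,-0.3],[0,0,0.053,0,0,0,-0.3],[0,0,0.053,0,0,0,-0.3],[0,0,0.053,0,0,0,-0.3],[0,0,0.02,0,0,0,-0.3],[0,0,-0.04,0,0,0,-0.3],[0,0,-0.1,0,0,0,-0.3]]'
python3 -m handwheel '[[0,0,-0.06,0,0,0,-0.3],[0,0,-0.12,0,0,0,-0.3],[0,0,-0.18,0,0,0,-0.3],[0,0,-0.24,0,0,0,-0.3],[0,0,-0.3,0,0,0,-0.3],[0,0,-0.33,0,0,0,-0.3],[0,0,-0.33,0,0,0,-0.3]]'
cat > held.py <<'E'
from h import *
s=read_state();w,d=get_image('wrist');P=cloud(cam('wrist',s),d);T=(P-s['position'])@R.from_quat(s['ee_rot']).as_matrix()
m=(abs(T[...,1])<15)&(abs(T[...,0])<30)&(abs(T[...,2])<40)&(T[...,2]<2)
q=T[m];print('held n',len(q));
if len(q)>50: print('x',np.percentile(q[:,0],[2,98]).round(1),'z',np.percentile(q[:,2],[5,50,95]).round(1),'tilt top', np.polyfit(q[q[:,0]<5][:,0],q[q[:,0]<5][:,2],1).round(2))
print('to jig-view',go(jw(80,0,480)),yawerr(-110.9),s['joints'].round(2))
E
python3 held.py
```

```text
clock: 13.28
position: [537.9, 359.0, 163.0]
ee_rot: [0.997, -0.074, -0.0, 0.0]
contact_force: [0.7, 1.2, -1.8]
gripper_width: 54.0
grasp_force: 64.4
clock: 14.15
position: [538.3, 359.3, 494.5]
ee_rot: [0.997, -0.074, 0.002, -0.002]
contact_force: [-0.4, 0.0, -1.9]
gripper_width: 54.3
grasp_force: 64.5
held n 3232
x [-12.8  11.2] z [-14.2 -12.8  -7.6] tilt top [  0.09 -12.05]
to jig-view [0.1227 0.6632 0.0107] 1.787 [ 0.84  0.4   0.66  0.   -1.83  0.58]
```

```bash
python3 -m handwheel '[[0.005,0.03,0,0,0,0.15,-0.3],[0.015,0.085,0,0,0,0.33,-0.3],[0.025,0.14,0,0,0,0.51,-0.3],[0.036,0.2,0,0,0,0.69,-0.3],[0.048,0.26,0,0,0,0.87,-0.3],[0.06,0.32,0,0,0,1.05,-0.3],[0.071,0.38,0,0,0,1.23,-0.3],[0.082,0.44,0,0,0,1.41,-0.3],[0.093,0.5,0.005,0,0,1.59,-0.3],[0.104,0.56,0.01,0,0,1.75,-0.3]]'
cat > tj.py <<'E'
import sys
from h import *
x,z=map(float,sys.argv[1:3]);s=read_state();print('go',go(jw(x,0,z)),'wz',yawerr(-110.9),'jig pos',wj(s['position']).round(1),s['gripper_width'].round(1) if hasattr(s['gripper_width'],'round') else s['gripper_width'])
E
python3 tj.py 78 200
```

```text
clock: 15.45
position: [557.3, -211.4, 479.1]
ee_rot: [-0.58, 0.815, 0.002, -0.001]
contact_force: [0.9, 0.1, -0.5]
gripper_width: 54.4
grasp_force: 64.4
go [ 0.0982 -0.0383  0.279 ] wz 0.032 jig pos [175.   40.4 479.1] 54.44770484218457
```

```bash
python3 -m handwheel '[[0.05,-0.02,0,0,0,0.032,-0.3],[0.098,-0.038,0.03,0,0,0.032,-0.3],[0.098,-0.038,0.09,0,0,0.032,-0.3],[0.098,-0.038,0.15,0,0,0.032,-0.3],[0.098,-0.038,0.21,0,0,0.032,-0.3],[0.098,-0.038,0.27,0,0,0.032,-0.3],[0.098,-0.038,0.33,0,0,0.032,-0.3],[0.098,-0.038,0.36,0,0,0.032,-0.3],[0.098,-0.038,0.36,0,0,0.032,-0.3]]'
python3 tj.py 78 50
```

```text
clock: 16.58
position: [559.1, -313.7, 116.7]
ee_rot: [-0.569, 0.822, 0.004, -0.003]
contact_force: [0.2, 0.3, -0.6]
gripper_width: 54.3
grasp_force: 64.4
go [ 0.0021 -0.0029  0.0666] wz 0.004 jig pos [ 80.1   2.3 116.7] 54.33952730424875
```

```bash
python3 -m handwheel '[[0.001,-0.002,0.03,0,0,0,-0.3],[0.002,-0.002,0.055,0,0,0,-0.3],[0.002,-0.002,0.066,0,0,0,-0.3],[0.002,-0.002,0.067,0,0,0,-0.3],[0.002,-0.002,0.067,0,0,0,-0.3]]'
python3 -m handwheel '[[0,0,0,0,0,0,0.6],[0,0,0,0,0,0,0.6],[0,0,0,0,0,0,0.6],[0,0,-0.05,0,0,0,0.6],[0,0,-0.11,0,0,0,0.6],[0,0,-0.17,0,0,0,0.6],[0,0,-0.23,0,0,0,0.6],[0,0,-0.29,0,0,0,0.6],[0,0,-0.35,0,0,0,0.6],[0,0,-0.42,0,0,0,0.6]]'
cat > row.py <<'E'
from h import *
s=read_state();w,d=get_image('wrist');cm=cam('wrist',s);P=cloud(cm,d);q=wj(P)
for r in rects(q,(q[...,2]>50)&(q[...,2]<72)&(q[...,0]>-60)&(q[...,0]<180)&(abs(q[...,1])<45),60): print(*r)
print('to lengths',go((530,290,480)),yawerr(10),s['joints'].round(2));cv2.imwrite('pics/row.png',w);np.savez('row.npz',im=w,d=d,q=s['ee_rot'],p=s['position'])
E
python3 row.py
```

```text
clock: 17.2
position: [564.5, -317.8, 55.8]
ee_rot: [-0.569, 0.822, -0.001, 0.001]
contact_force: [0.8, -0.4, -0.3]
gripper_width: 54.4
grasp_force: 64.4
clock: 18.45
position: [563.0, -317.2, 469.1]
ee_rot: [-0.569, 0.822, -0.0, 0.0]
contact_force: [2.1, -0.8, 0.3]
gripper_width: 68.5
grasp_force: 0.0
353 [275. 115.] [-9.7 -0.3 65.4] [-11.8  -0.1] [55.1 24.3] 86.9
385 [273. 164.] [78.7 -3.6 64. ] [78.6 -4.5] [23. 55.] 0.2
389 [274. 179.] [107.4  -1.4  63.9] [108.1  -0.5] [55.7 25.3] 89.6
442 [275. 201.] [152.9   0.6  63.7] [152.7  -0.3] [51.9 49.2] 0.5
to lengths [-0.5578  0.2466 -0.0071] -2.106 [-0.26  0.39  0.58 -0.   -1.77 -0.1 ]
```

Pieces 1 and 2 sit at x=108 and x=78.6, both square. Now the last one.

```bash
python3 -m handwheel '[[-0.03,0.013,-0.01,0,0,-0.15,0.6],[-0.08,0.036,-0.01,0,0,-0.33,0.6],[-0.135,0.06,-0.01,0,0,-0.51,0.6],[-0.19,0.085,-0.01,0,0,-0.69,0.6],[-0.245,0.11,-0.01,0,0,-0.87,0.6],[-0.3,0.134,-0.01,0,0,-1.05,0.6],[-0.355,0.158,-0.01,0,0,-1.23,0.6],[-0.41,0.183,-0.01,0,0,-1.41,0.6],[-0.465,0.207,-0.01,0,0,-1.59,0.6],[-0.52,0.231,-0.01,0,0,-1.77,0.6]]'
python3 -m handwheel '[[0,0,0.05,0,0,-0.17,0.6],[0,0,0.11,0,0,-0.34,0.6],[0,0,0.12,0,0,-0.34,0.6],[0,0,0.12,0,0,-0.34,0.6]]'
python3 look.py
```

```text
clock: 19.75
position: [530.0, 252.4, 477.0]
ee_rot: [0.997, -0.077, 0.0, -0.0]
contact_force: [1.5, 0.1, -0.1]
gripper_width: 68.5
grasp_force: 0.0
clock: 20.25
position: [531.6, 250.7, 358.6]
ee_rot: [0.996, 0.088, 0.001, -0.0]
contact_force: [-0.1, -0.0, 1.5]
gripper_width: 68.3
grasp_force: 0.0
603 [219. 114.] [602.1 350.7  23.9] [601.8 351.7] [24.2 56.3] 10.1 go z60 [ 0.0847 -0.0865  0.3006] z5 [ 0.0844 -0.0864  0.3556]
240 [391. 212.] [496.1  41.6  25.3] [493.2  41.2] [ 7.3 86.1] 86.8 go z60 [-0.0769  0.2     0.2993] z5 [-0.0772  0.2001  0.3543]
[ 0.72  0.26  0.14  0.   -1.45  1.03] [532. 251. 359.] yaw for x=-8.4: 0.324 10: 0.003
```

```bash
python3 -m handwheel '[[0.042,-0.043,0.03,0,0,0,0.6],[0.085,-0.086,0.08,0,0,0,0.6],[0.085,-0.086,0.14,0,0,0,0.6],[0.085,-0.086,0.2,0,0,0,0.6],[0.085,-0.086,0.26,0,0,0,0.6],[0.085,-0.086,0.3,0,0,0,0.6],[0.085,-0.086,0.3,0,0,0,0.6]]'
python3 - <<'E'
from h import *
print(go((602,351.5,5)),yawerr(10.3))
E
```

```text
clock: 21.18
position: [599.0, 350.0, 55.0]
ee_rot: [0.996, 0.089, -0.002, 0.001]
contact_force: [0.6, -1.2, 0.5]
gripper_width: 68.4
grasp_force: 0.0
[ 0.0034 -0.001   0.05  ] -0.002
```

```bash
python3 -m handwheel '[[0.002,0,0.035,0,0,0,0.6],[0.002,0,0.049,0,0,0,0.6],[0.002,0,0.049,0,0,0,0.6],[0.002,0,0.049,0,0,0,-0.3],[0.002,0,0.049,0,0,0,-0.3],[0.002,0,0.049,0,0,0,-0.3],[0.002,0,0.049,0,0,0,-0.3],[0.002,0,0.02,0,0,0,-0.3],[0.002,0,-0.04,0,0,0,-0.3],[0.002,0,-0.1,0,0,0,-0.3]]'
python3 -m handwheel '[[0,0,-0.06,0,0,0,-0.3],[0,0,-0.12,0,0,0,-0.3],[0,0,-0.18,0,0,0,-0.3],[0,0,-0.24,0,0,0,-0.3],[0,0,-0.3,0,0,0,-0.3],[0,0,-0.335,0,0,0,-0.3],[0,0,-0.335,0,0,0,-0.3]]'
python3 held.py
```

```text
clock: 22.42
position: [600.5, 350.4, 158.3]
ee_rot: [0.996, 0.089, -0.0, 0.0]
contact_force: [0.7, 1.8, -1.5]
gripper_width: 54.2
grasp_force: 64.7
clock: 23.3
position: [601.0, 350.6, 495.5]
ee_rot: [0.996, 0.089, 0.003, -0.002]
contact_force: [0.3, 0.6, -1.3]
gripper_width: 54.1
grasp_force: 64.7
held n 3244
x [-11.3  12.7] z [-14.5 -13.1  -7.8] tilt top [  0.16 -12.08]
to jig-view [-0.1577  0.6477  0.0113] 2.115 [ 0.76  0.51  0.85  0.   -1.9   0.99]
```

```bash
python3 -m handwheel '[[-0.007,0.03,0,0,0,0.15,-0.3],[-0.02,0.085,0,0,0,0.33,-0.3],[-0.034,0.14,0,0,0,0.51,-0.3],[-0.048,0.195,0,0,0,0.69,-0.3],[-0.062,0.25,0,0,0,0.87,-0.3],[-0.076,0.31,0,0,0,1.05,-0.3],[-0.09,0.37,0,0,0,1.23,-0.3],[-0.105,0.43,0,0,0,1.41,-0.3],[-0.12,0.49,0.005,0,0,1.59,-0.3],[-0.135,0.55,0.01,0,0,1.77,-0.3]]'
python3 tj.py 51.5 120
```

```text
clock: 24.6
position: [565.0, -216.1, 479.6]
ee_rot: [-0.698, 0.716, 0.002, -0.001]
contact_force: [1.6, 0.5, -1.1]
gripper_width: 54.2
grasp_force: 64.7
go [0.1259 0.0096 0.3595] wz 0.339 jig pos [173.4  31.5 479.6] 54.17409078757155
```

```bash
python3 -m handwheel '[[0.06,0.005,0,0,0,0.17,-0.3],[0.12,0.01,0.02,0,0,0.339,-0.3],[0.126,0.01,0.07,0,0,0.339,-0.3],[0.126,0.01,0.13,0,0,0.339,-0.3],[0.126,0.01,0.19,0,0,0.339,-0.3],[0.126,0.01,0.25,0,0,0.339,-0.3],[0.126,0.01,0.31,0,0,0.339,-0.3],[0.126,0.01,0.35,0,0,0.339,-0.3],[0.126,0.01,0.36,0,0,0.339,-0.3],[0.126,0.01,0.36,0,0,0.339,-0.3]]'
python3 tj.py 51.5 50
```

```text
clock: 25.85
position: [553.3, -340.3, 121.6]
ee_rot: [-0.57, 0.822, 0.0, -0.0]
contact_force: [-0.4, -0.6, -0.5]
gripper_width: 54.1
grasp_force: 64.6
go [0.0016 0.0018 0.0716] wz 0.006 jig pos [ 53.2  -1.8 121.6] 54.12176593083045
```

```bash
python3 -m handwheel '[[0.001,0.001,0.03,0,0,0.006,-0.3],[0.002,0.002,0.055,0,0,0.006,-0.3],[0.002,0.002,0.069,0,0,0.006,-0.3],[0.002,0.002,0.072,0,0,0.006,-0.3],[0.002,0.002,0.072,0,0,0.006,-0.3]]'
python3 -m handwheel '[[0,0,0,0,0,0,0.6],[0,0,0,0,0,0,0.6],[0,0,0,0,0,0,0.6],[0,0,-0.05,0,0,0,0.6],[0,0,-0.11,0,0,0,0.6],[0,0,-0.17,0,0,0,0.6],[0,0,-0.23,0,0,0,0.6],[0,0,-0.29,0,0,0,0.6],[0,0,-0.35,0,0,0,0.6],[-0.05,0,-0.40,0,0,0,0.6]]'
python3 row.py
```

```text
clock: 26.48
position: [552.1, -341.9, 51.3]
ee_rot: [-0.567, 0.824, -0.001, 0.001]
contact_force: [-0.1, -0.2, -0.6]
gripper_width: 54.2
grasp_force: 64.7
clock: 27.72
position: [566.0, -301.7, 447.3]
ee_rot: [-0.565, 0.825, -0.002, 0.001]
contact_force: [0.9, -0.4, -0.1]
gripper_width: 68.5
grasp_force: 0.0
401 [274. 105.] [-9.9  0.2 65.3] [-13.5   0.3] [55.4 26.9] 89.2
474 [274. 141.] [50.6 -0.  63.7] [50.6 -0.8] [55.6 24.4] 89.9
445 [272. 157.] [78.9 -3.6 63.8] [79.  -3.8] [24.9 54.3] 0.1
430 [274. 173.] [108.   -0.2  64.1] [108.6  -0.2] [55.3 24.4] 89.8
487 [274. 196.] [154.4  -0.4  63.5] [153.4  -0.3] [49.2 52.4] 89.8
to lengths [-0.5354  0.2449 -0.0301] -2.109 [-0.24  0.37  0.5   0.   -1.7  -0.13]
```

View pics/row.png

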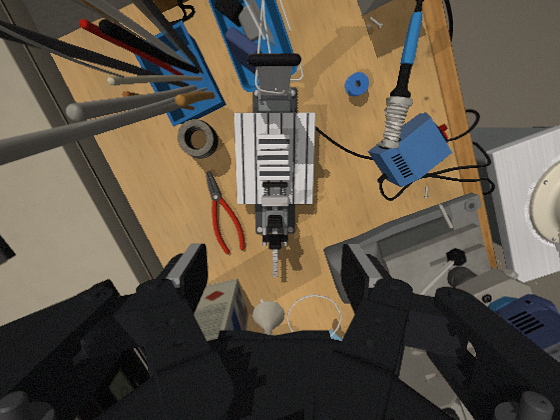

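All three lengths lie in the row at x=51, 79 and 109, square and centred (px (274,141), (272,157), (274,173)). The stop, jaw and open guide are undisturbed. Next, the trigger.

```bash
python3 - <<'E'
from h import *
print(go(jw(197,0,330)),yawerr(-20.9))
E
python3 -m handwheel '[[-0.02,0,0,0,0,-0.17,1],[-0.04,0,0,0,0,-0.35,1],[-0.06,0,0,0,0,-0.53,1],[-0.08,0,0,0,0,-0.71,1],[-0.1,0,0,0,0,-0.89,1],[-0.1,0,0.02,0,0,-1.07,1],[-0.1,0,0.04,0,0,-1.25,1],[-0.1,0,0.08,0,0,-1.43,1],[-0.1,0,0.117,0,0,-1.571,1],[-0.1,0,0.117,0,0,-1.571,1]]'
cat > trig.py <<'E'
import sys
from h import *
s=read_state();w,d=get_image('wrist');cv2.imwrite(f'pics/{sys.argv[1]}.png',w);q=wj(cloud(cam('wrist',s),d))
for lo,hi in((122,138),(72,88),(50,72)):
    for r in rects(q,(q[...,2]>lo)&(q[...,2]<hi)&(q[...,0]>-30)&(q[...,0]<300)&(abs(q[...,1])<45),20): print(lo,*r)
print('squeeze96',go(jw(197,0,96)),'yaw',yawerr(-20.9),wj(s['position']).round(1),s['joints'].round(2))
E
python3 trig.py t4
```

```text
[-0.0984  0.0029  0.1234] -1.569
clock: 29.02
position: [601.0, -206.4, 323.6]
ee_rot: [0.983, -0.182, -0.004, -0.0]
contact_force: [0.4, -0.1, 0.3]
gripper_width: 85.4
grasp_force: 0.0
122 182 [281. 182.] [186.6  -0.5 129.7] [ 1.865e+02 -1.000e-01] [ 9.6 25.1] 0.2
122 143 [249. 182.] [224.4  -0.5 130. ] [224.8   0. ] [21.1  8.4] 88.1
72 375 [438. 175.] [-28.2   0.1  75.9] [-24.    0.5] [59.3 12.2] 89.6
72 974 [265. 173.] [203.   -8.1  78. ] [2.1e+02 2.0e-01] [47.8 68.7] 89.9
50 1568 [366. 171.] [64.  -3.4 63.9] [65.6 -2.2] [59.  53.5] 90.0
50 747 [335. 172.] [108.8  -1.8  63.9] [108.7  -0.6] [55.6 25. ] 90.0
50 790 [419. 173.] [-6.6 -0.6 65. ] [-14.   0.] [55.7 30.3] 89.8
50 815 [304. 173.] [156.7  -0.8  63.8] [150.4   0.7] [50.2 45.7] 88.9
50 80 [262. 156.] [213.5 -23.5  59.2] [211.7 -23.4] [65.1  0.8] 0.2
50 34 [435. 169.] [-25.9  -7.   70.7] [-25.8  -6.2] [ 1.9 29.2] 1.4
50 296 [223. 172.] [ 2.682e+02 -2.000e-01  5.190e+01] [ 2.683e+02 -1.000e-01] [ 9. 62.] 89.8
50 69 [261. 172.] [ 2.134e+02 -2.000e-01  5.220e+01] [ 2.14e+02 -2.00e-01] [13.2  8.7] 0.2
50 33 [261. 184.] [213.1  15.4  61.6] [213.2  15.4] [14.8  0.5] 0.9
squeeze96 [ 0.0005 -0.0021  0.2305] yaw -0.002 [195.3   1.4 323.6] [-0.08  0.36  0.2  -0.   -1.42  1.28]
```

```bash
python3 -m handwheel '[[0.001,-0.002,0.05,0,0,0,1],[0.001,-0.003,0.11,0,0,0,1],[0.001,-0.003,0.17,0,0,0,1],[0.001,-0.003,0.21,0,0,0,1],[0.001,-0.003,0.228,0,0,0,1],[0.001,-0.003,0.228,0,0,0,1]]'
python3 - <<'E'
from h import *
s=read_state();print(go(jw(198,0,96)),yawerr(-20.9),wj(s['position']).round(1),s['contact_force'].round(1))
E
```

```text
clock: 29.82
position: [605.5, -204.6, 99.7]
ee_rot: [0.983, -0.182, 0.0, 0.0]
contact_force: [0.3, -0.2, 0.6]
gripper_width: 85.4
grasp_force: 0.0
[-0.0022  0.0005  0.0037] -0.0 [198.5  -2.2  99.7] [ 0.3 -0.2  0.6]
```

```bash
python3 -m handwheel '[[-0.002,0,0.003,0,0,0,-0.27],[-0.002,0,0.003,0,0,0,-0.27],[-0.002,0,0.003,0,0,0,-0.27],[-0.002,0,0.003,0,0,0,-0.27],[-0.002,0,0.003,0,0,0,-0.27],[-0.002,0,0.003,0,0,0,-0.27]]'
python3 -m handwheel '[[0,0,0,0,0,0,0.75],[0,0,0,0,0,0,0.75],[0,0,0,0,0,0,0.75],[0,0,0,0,0,0,0.75]]'
python3 trig.py t5 | head -8
```

```text
clock: 30.58
position: [604.2, -205.2, 100.4]
ee_rot: [0.984, -0.181, 0.003, 0.001]
contact_force: [-1.8, -2.4, 9.2]
gripper_width: 31.8
grasp_force: 47.4
clock: 31.08
position: [602.5, -203.7, 95.8]
ee_rot: [0.983, -0.181, -0.0, 0.0]
contact_force: [-0.2, -1.1, 0.0]
gripper_width: 74.7
grasp_force: 0.0
122 1333 [302. 280.] [186.8  -2.6 129.6] [186.3  -0.2] [26.  10.1] 89.9
122 1147 [213. 281.] [223.8  -2.  129.9] [ 2.249e+02 -2.000e-01] [ 9.5 22.2] 0.3
122 942 [177. 279.] [236.   -5.2 130. ] [237.1  -0.4] [13.8 22.6] 38.0
122 989 [370. 279.] [160.9  -5.2 130. ] [159.5  -0.3] [22.8 14.1] 52.7
72 4814 [259. 229.] [203.5 -12.1  77.8] [210.   0.] [69.5 48.1] 0.2
50 14473 [436. 225.] [92.3 -4.2 63.9] [104.6  -1.7] [134.5  59.7] 0.5
50 796 [254. 194.] [210.9 -23.6  61.9] [211.3 -23.4] [ 1.4 66.1] 89.8
50 1212 [168. 225.] [270.5  -0.4  51.8] [ 2.705e+02 -1.000e-01] [10.1 58.9] 89.8
```

View pics/t5.png

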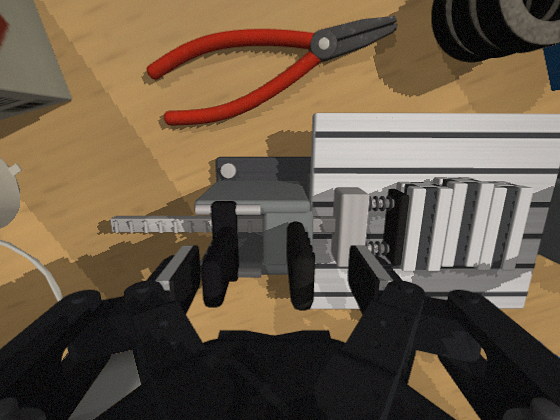

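The squeeze went through to 31.8 mm. The picture shows grip (302,265), trigger (220,255), jaw block (350,225), springs (378,225) and the black plate (396,225) touching the row. Continuing.

```bash
S='[[0,0,0,0,0,0,-0.27],[0,0,0,0,0,0,-0.27]]' ; 
python3 -m handwheel '[[0,0,0,0,0,0,-0.27],[0,0,0,0,0,0,-0.27],[0,0,0,0,0,0,-0.27],[0,0,0,0,0,0,-0.27],[0,0,0,0,0,0,-0.27],[0,0,0,0,0,0,-0.27]]' | grep -E 'force|width'
python3 -m handwheel '[[0,0,0,0,0,0,0.75],[0,0,0,0,0,0,0.75],[0,0,0,0,0,0,0.75],[0,0,0,0,0,0,0.75]]' | grep -E 'pos|force|width'
python3 -m handwheel '[[0,0,0,0,0,0,-0.27],[0,0,0,0,0,0,-0.27],[0,0,0,0,0,0,-0.27],[0,0,0,0,0,0,-0.27],[0,0,0,0,0,0,-0.27],[0,0,0,0,0,0,-0.27]]' | grep -E 'force|width'
python3 -m handwheel '[[0,0,0,0,0,0,0.75],[0,0,0,0,0,0,0.75],[0,0,0,0,0,0,0.75],[0,0,0,0,0,0,0.75]]' | grep -E 'pos|force|width'
python3 -m handwheel '[[0,0,0,0,0,0,-0.27],[0,0,0,0,0,0,-0.27],[0,0,0,0,0,0,-0.27],[0,0,0,0,0,0,-0.27],[0,0,0,0,0,0,-0.27],[0,0,0,0,0,0,-0.27]]' | grep -E 'force|width'
python3 -m handwheel '[[0,0,0,0,0,0,0.75],[0,0,0,0,0,0,0.75],[0,0,0,0,0,0,0.75],[0,0,0,0,0,0,0.75]]' | grep -E 'pos|force|width'
cat > pad.py <<'E'
import sys
from h import *
s=read_state();w,d=get_image('wrist');cv2.imwrite(f'pics/{sys.argv[1]}.png',w);q=wj(cloud(cam('wrist',s),d))
# profile along jig x at |y|<6 .. top height and brightness
g=cv2.cvtColor(w,cv2.COLOR_BGR2GRAY)
o=[]
for x in np.arange(-4,185,2.):
    m=(abs(q[...,0]-x)<1)&(q[...,1]>-22)&(q[...,1]<-8)&(q[...,2]>30)&(q[...,2]<70)
    o.append(f'{x:.0f}:{np.median(q[m][:,2]):.0f}/{np.median(g[m]):.0f}' if m.sum()>5 else f'{x:.0f}:-')
print(' '.join(o)); print(go(jw(198,0,96)),wj(s['position']).round(1))
E
python3 pad.py t6
```

```text
contact_force: [-1.8, -1.7, 6.7]
gripper_width: 32.2
grasp_force: 48.8
position: [602.6, -203.7, 95.9]
contact_force: [-0.1, 0.6, -0.6]
gripper_width: 74.6
grasp_force: 0.0
contact_force: [-1.7, -1.3, 6.8]
gripper_width: 32.0
grasp_force: 48.7
position: [602.5, -203.7, 95.9]
contact_force: [-0.0, 0.0, 0.6]
gripper_width: 74.7
grasp_force: 0.0
contact_force: [-1.9, -2.1, 7.2]
gripper_width: 32.1
grasp_force: 48.7
position: [602.5, -203.7, 95.8]
contact_force: [-0.9, -0.4, -0.1]
gripper_width: 74.9
grasp_force: 0.0
-4:- -2:- 0:- 2:- 4:- 6:- 8:- 10:- 12:- 14:- 16:62/52 18:62/61 20:62/62 22:63/62 24:64/193 26:64/191 28:64/192 30:65/190 32:64/159 34:65/193 36:65/193 38:65/192 40:63/92 42:62/63 44:62/64 46:62/62 48:64/148 50:64/195 52:64/195 54:64/194 56:64/190 58:65/196 60:64/195 62:65/195 64:64/193 66:63/74 68:62/64 70:62/64 72:62/69 74:64/200 76:64/197 78:64/197 80:64/195 82:62/84 84:63/58 86:63/33 88:63/32 90:58/16 92:54/50 94:54/40 96:40/121 98:54/59 100:54/171 102:55/44 104:55/107 106:57/79 108:- 110:64/169 112:64/168 114:65/162 116:65/165 118:65/167 120:65/162 122:65/163 124:65/169 126:64/139 128:52/70 130:40/127 132:40/126 134:40/128 136:40/130 138:40/128 140:40/130 142:40/130 144:40/131 146:39/197 148:40/199 150:40/198 152:40/199 154:40/199 156:40/199 158:40/197 160:40/198 162:40/198 164:40/198 166:40/197 168:40/198 170:40/172 172:38/89 174:- 176:- 178:- 180:- 182:- 184:-
[ 0.0009  0.0004 -0.0001] [198.3   0.9  95.8]
```

```bash
python3 -m handwheel '[[0,0,0,0,0,0,-0.27],[0,0,0,0,0,0,-0.27],[0,0,0,0,0,0,-0.27],[0,0,0,0,0,0,-0.27],[0,0,0,0,0,0,-0.27],[0,0,0,0,0,0,-0.27]]' | grep -E 'force|width'
python3 -m handwheel '[[0,0,0,0,0,0,0.75],[0,0,0,0,0,0,0.75],[0,0,0,0,0,0,0.75],[0,0,0,0,0,0,0.75]]' | grep -E 'pos|force|width'
python3 pad.py t7
python3 -m handwheel '[[0,0,0,0,0,0,-0.27],[0,0,0,0,0,0,-0.27],[0,0,0,0,0,0,-0.27],[0,0,0,0,0,0,-0.27],[0,0,0,0,0,0,-0.27],[0,0,0,0,0,0,-0.27],[0,0,0,0,0,0,-0.27]]' | grep -E 'force|width'
python3 -m handwheel '[[0,0,0,0,0,0,0.75],[0,0,0,0,0,0,0.75],[0,0,0,0,0,0,0.75],[0,0,0,0,0,0,0.75]]' | grep -E 'pos|force|width'
python3 pad.py t8
```

```text
contact_force: [-1.6, -2.3, 7.2]
gripper_width: 32.2
grasp_force: 48.7
position: [602.5, -203.7, 95.9]
contact_force: [0.3, -0.2, 0.0]
gripper_width: 74.5
grasp_force: 0.0
-4:- -2:- 0:- 2:- 4:- 6:- 8:- 10:- 12:- 14:- 16:- 18:64/190 20:64/191 22:64/189 24:64/186 26:65/192 28:64/192 30:64/191 32:64/188 34:63/74 36:62/62 38:63/64 40:63/61 42:64/175 44:64/195 46:65/194 48:64/193 50:64/159 52:64/195 54:65/195 56:65/194 58:64/114 60:62/64 62:62/65 64:62/64 66:63/126 68:64/198 70:64/196 72:65/195 74:64/163 76:64/52 78:64/32 80:60/19 82:56/15 84:54/38 86:53/116 88:55/48 90:55/118 92:55/68 94:55/48 96:56/83 98:- 100:64/137 102:64/168 104:65/162 106:65/163 108:65/167 110:64/164 112:65/161 114:65/167 116:64/168 118:54/71 120:40/126 122:40/128 124:40/128 126:40/128 128:40/129 130:40/129 132:40/132 134:40/130 136:40/152 138:40/198 140:40/199 142:40/199 144:40/200 146:40/198 148:40/199 150:40/198 152:40/198 154:40/200 156:40/199 158:40/198 160:40/198 162:39/197 164:40/197 166:40/198 168:40/198 170:40/175 172:38/97 174:- 176:- 178:- 180:- 182:- 184:-
[ 0.0009  0.0003 -0.0001] [198.3   0.9  95.9]
co
[... 398 characters left out ...]
4:65/195 56:64/193 58:64/111 60:63/64 62:62/65 64:62/64 66:63/107 68:64/196 70:65/196 72:65/195 74:64/163 76:63/42 78:64/32 80:59/18 82:58/13 84:55/32 86:55/106 88:57/51 90:56/70 92:- 94:64/162 96:64/167 98:65/160 100:65/163 102:65/166 104:65/161 106:64/162 108:65/168 110:64/140 112:53/70 114:40/128 116:40/127 118:40/128 120:40/128 122:40/128 124:40/128 126:40/130 128:40/130 130:40/196 132:40/199 134:40/200 136:40/200 138:40/199 140:40/198 142:40/199 144:40/198 146:40/198 148:40/198 150:40/199 152:40/199 154:40/198 156:40/198 158:40/197 160:40/197 162:40/198 164:40/197 166:40/198 168:40/197 170:40/174 172:38/94 174:- 176:- 178:- 180:- 182:- 184:-
[ 0.0009  0.0003 -0.0002] [198.2   0.9  95.8]
```

View pics/t8.png

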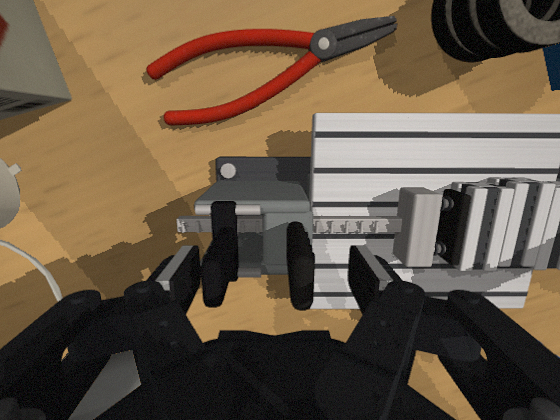

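The plate is pressed in by about 6.5 mm: the block front is 17 mm from the plate face, against about 24 mm free. The picture shows the row tight, with black plate (455,225), compressed springs and block (418,225). I have to pass the tall pens near the guide bar, so I map them before closing the guide.

```bash
python3 -m handwheel '[[0,0,-0.05,0,0,0,0.9],[0,0,-0.11,0,0,0,0.9],[0,0,-0.17,0,0,0,0.9],[0,0,-0.23,0,0,0,0.9],[0,0,-0.29,0,0,0,0.9],[0,0,-0.35,0,0,0,0.9],[0,0,-0.38,0,0,0,-0.9],[0,0,-0.38,0,0,0,-1]]'
python3 - <<'E'
from h import *
f=np.load('row.npz');Pw=cloud(cam('wrist',dict(ee_rot=f['q'],position=f['p'])),f['d']).reshape(-1,3)
g=np.load('top0.npz');Pt=cloud(cam('top'),g['d']).reshape(-1,3)
sc=np.load('scene0.npz');Ps=cloud(cam('scene'),sc['d']).reshape(-1,3)
for n,P in(('w',Pw),('t',Pt),('s',Ps)):
    print(n)
    for lo,hi in((150,250),(250,350),(350,450),(450,700)):
        m=(P[:,2]>lo)&(P[:,2]<hi)&(P[:,0]>400)&(P[:,0]<690)&(P[:,1]<-200)&(P[:,1]>-560)
        q=P[m]
        if len(q)>5: print(lo,len(q),'x',np.percentile(q[:,0],[0,5,50,95]).round(),'y',np.percentile(q[:,1],[5,50,95,100]).round())
E
```

```text
clock: 38.65
position: [602.9, -203.9, 479.1]
ee_rot: [0.983, -0.182, 0.003, -0.0]
contact_force: [-0.2, -0.5, -0.1]
gripper_width: 46.7
grasp_force: 0.0
w
150 3694 x [484. 500. 646. 672.] y [-551. -466. -426. -419.]
250 3579 x [643. 645. 659. 674.] y [-531. -476. -416. -408.]
350 3844 x [652. 655. 662. 674.] y [-477. -412. -397. -394.]
450 60338 x [498. 507. 557. 620.] y [-362. -313. -280. -269.]
t
150 622 x [481. 495. 645. 670.] y [-548. -458. -427. -420.]
250 537 x [640. 645. 659. 674.] y [-544. -483. -419. -411.]
350 276 x [643. 654. 662. 675.] y [-534. -430. -401. -397.]
450 94 x [659. 662. 667. 672.] y [-402. -393. -382. -380.]
s
150 451 x [476. 493. 644. 669.] y [-551. -469. -425. -418.]
250 368 x [633. 642. 658. 675.] y [-538. -476. -417. -408.]
350 203 x [645. 649. 662. 677.] y [-537. -450. -399. -394.]
450 61 x [652. 657. 664. 673.] y [-399. -391. -378. -375.]
```

```bash
python3 -m handwheel '[[0,0.03,0,0,0,0,-1],[0,0.09,0,0,0,0,-1],[0,0.15,0,0,0,0,-1],[0,0.21,0,0,0,0,-1],[0,0.26,0,0,0,0,-1],[0,0.29,0,0,0,0,-1],[0,0.29,0,0,0,0,-1]]'
python3 - <<'E'
from h import *
s=read_state();w,d=get_image('wrist');P=cloud(cam('wrist',s),d);q=wj(P);cv2.imwrite('pics/g1.png',w)
for r in rects(q,(q[...,2]>190)&(q[...,2]<220)&(q[...,0]>-140)&(q[...,0]<0)&(abs(q[...,1])<45),60): print(*r)
T=(P-s['position'])@R.from_quat(s['ee_rot']).as_matrix();m=(abs(T[...,2])<12)&(abs(T[...,0])<40)&(abs(T[...,1])<50)
print('fingers ty',np.percentile(T[m][:,1],[1,99]),'tx',np.percentile(T[m][:,0],[1,99]),m.sum())
m=(q[...,2]>60)&(q[...,2]<190)&(q[...,0]>-135)&(q[...,0]<-65)&(abs(q[...,1])<60);print('below',m.sum(),np.percentile(q[m],[1,99],axis=0).round() if m.sum() else '')
print(wj(s['position']).round(1),go(jw(-90,0,250)),s['joints'].round(2))
E
```

```text
clock: 39.52
position: [498.1, -476.6, 473.1]
ee_rot: [0.983, -0.183, -0.002, -0.001]
contact_force: [0.4, 1.1, -0.3]
gripper_width: 0.5
grasp_force: 0.0
430 [245. 173.] [-52.5  -1.3 210. ] [-51.9   0.6] [13.9 64.4] 0.2
fingers ty [-12.76005572  12.83030017] tx [ 5.68538631 10.77343084] 292
below 711 [[-134.  -60.   61.]
 [ -67.   43.  118.]]
[-93.8   1.1 473.1] [ 0.0017 -0.0022  0.2237] [-0.53  0.49  0.76 -0.   -1.84  1.73]
```

View pics/g1.png

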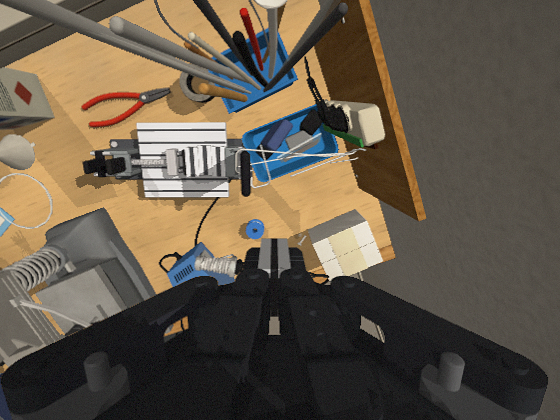

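The bar shows in wrist px (245,173), at jig (-52,0.6) with its top at z=210. The wire tray behind stays below 118 mm and the pens are clear. I go down behind the bar with the fingers shut.

```bash
python3 -m handwheel '[[0.001,-0.001,0.05,0,0,0,-1],[0.001,-0.001,0.11,0,0,0,-1],[0.001,-0.001,0.17,0,0,0,-1],[0.001,-0.001,0.23,0,0,0,-1],[0.001,-0.001,0.27,0,0,0,-1],[0.001,-0.001,0.281,0,0,0,-1],[0.001,-0.001,0.281,0,0,0,-1]]'
python3 - <<'E'
from h import *
print(go(jw(18,0,193)),wj(read_state()['position']).round(1))
E
```

```text
clock: 40.45
position: [501.0, -473.6, 195.5]
ee_rot: [0.984, -0.181, -0.0, 0.0]
contact_force: [0.4, -0.7, 0.4]
gripper_width: 0.2
grasp_force: 0.0
[-0.0004 -0.108   0.0025] [-90.   -0.6 195.5]
```

```bash
python3 -m handwheel '[[0,-0.015,0.002,0,0,0,-1],[0,-0.03,0.002,0,0,0,-1],[0,-0.045,0.002,0,0,0,-1],[0,-0.06,0.002,0,0,0,-1],[0,-0.075,0.002,0,0,0,-1],[0,-0.09,0.002,0,0,0,-1],[0,-0.1,0.002,0,0,0,-1],[0,-0.108,0.002,0,0,0,-1],[0,-0.108,0.002,0,0,0,-1]]'
python3 -m handwheel '[[0,0.01,0,0,0,0,-1],[0,0.015,-0.04,0,0,0,-1],[0,0.015,-0.1,0,0,0,-1],[0,0.015,-0.16,0,0,0,-1],[0,0.015,-0.22,0,0,0,-1],[0,0.015,-0.22,0,0,0,-1]]'
cat > bar.py <<'E'
import sys
from h import *
s=read_state();w,d=get_image('wrist');q=wj(cloud(cam('wrist',s),d));g=cv2.cvtColor(w,cv2.COLOR_BGR2GRAY);cv2.imwrite(f'pics/{sys.argv[1]}.png',w)
m=(q[...,2]>68)&(q[...,2]<220)&(q[...,0]>-60)&(q[...,0]<135)&(q[...,1]<-26)&(q[...,1]>-36)&(g<60)
print('bar end',m.sum(),np.median(q[m],0).round(1) if m.sum() else '',wj(s['position']).round(1),go(jw(38,0,215)))
E
python3 bar.py g2
```

```text
clock: 41.58
position: [539.3, -372.3, 192.9]
ee_rot: [0.983, -0.181, -0.0, -0.0]
contact_force: [0.8, 0.5, -0.9]
gripper_width: -0.1
grasp_force: 0.0
clock: 42.32
position: [534.0, -389.0, 420.0]
ee_rot: [0.983, -0.182, 0.006, 0.002]
contact_force: [-0.0, -0.4, -0.5]
gripper_width: -0.1
grasp_force: 0.0
bar end 39 [ 31.7 -28.5 196.3] [  0.8  -1.2 420. ] [-0.0019 -0.0365  0.201 ]
```

```bash
python3 -m handwheel '[[0,-0.04,0.04,0,0,0,-1],[0,-0.041,0.1,0,0,0,-1],[0,-0.041,0.16,0,0,0,-1],[0,-0.041,0.2,0,0,0,-1],[0,-0.041,0.2,0,0,0,-1]]'
python3 - <<'E'
from h import *
print(wj(read_state()['position']).round(1))
for p in((56,184),(75,165),(90,143),(100,118),(105,98),(106,78)): print(p,go(jw(p[0],0,p[1])))
E
```

```text
clock: 43.0
position: [545.3, -348.0, 207.6]
ee_rot: [0.983, -0.182, -0.006, -0.001]
contact_force: [-0.4, 0.5, 0.6]
gripper_width: -0.2
grasp_force: 0.0
[ 43.1   2.8 207.6]
(56, 184) [ 0.0031 -0.0129  0.0236]
(75, 165) [ 0.0033 -0.0319  0.0426]
(90, 143) [ 0.0035 -0.0469  0.0646]
(100, 118) [ 0.0038 -0.0568  0.0896]
(105, 98) [ 0.004  -0.0618  0.1096]
(106, 78) [ 0.0043 -0.0628  0.1296]
```

```bash
python3 -m handwheel '[[0,-0.006,0.012,0,0,0,-1],[0.002,-0.013,0.024,0,0,0,-1],[0.003,-0.024,0.034,0,0,0,-1],[0.003,-0.032,0.043,0,0,0,-1],[0.003,-0.04,0.054,0,0,0,-1],[0.003,-0.047,0.065,0,0,0,-1],[0.003,-0.053,0.078,0,0,0,-1],[0.003,-0.057,0.09,0,0,0,-1],[0.003,-0.06,0.1,0,0,0,-1],[0.003,-0.062,0.11,0,0,0,-1]]'
python3 - <<'E'
from h import *
print(wj(read_state()['position']).round(1),go(jw(106,0,77)))
E
```

```text
clock: 44.25
position: [573.3, -291.9, 102.4]
ee_rot: [0.983, -0.181, 0.0, 0.0]
contact_force: [0.3, -0.3, 0.1]
gripper_width: 0.1
grasp_force: 0.0
[105.5  -3.3 102.4] [-0.0033 -0.0005  0.0254]
```

```bash
python3 -m handwheel '[[-0.002,0,0.008,0,0,0,-1],[-0.003,0,0.016,0,0,0,-1],[-0.003,0,0.022,0,0,0,-1],[-0.003,0,0.025,0,0,0,-1],[-0.003,0,0.025,0,0,0,-1]]'
python3 -m handwheel '[[0,0,0.003,0,0,0,-1],[0,0,0.003,0,0,0,-1],[0,0,0.003,0,0,0,-1]]'
```

```text
clock: 44.88
position: [570.4, -290.9, 77.9]
ee_rot: [0.983, -0.181, -0.0, 0.0]
contact_force: [-0.1, 0.2, 0.3]
gripper_width: 0.3
grasp_force: 0.0
clock: 45.25
position: [570.5, -290.8, 75.1]
ee_rot: [0.983, -0.181, 0.0, 0.0]
contact_force: [-0.2, -0.8, -0.3]
gripper_width: -0.2
grasp_force: 0.0
```

There was no resistance, so I lift and look.

```bash
python3 -m handwheel '[[0,0,-0.05,0,0,0,-1],[0,0,-0.11,0,0,0,-1],[0,0,-0.17,0,0,0,-1],[0,0,-0.23,0,0,0,-1],[0,0,-0.29,0,0,0,-1],[0,0,-0.29,0,0,0,-1]]'
python3 bar.py g3
```

```text
clock: 46.0
position: [571.8, -291.8, 372.2]
ee_rot: [0.983, -0.181, 0.007, 0.001]
contact_force: [0.6, 0.3, -0.2]
gripper_width: -0.1
grasp_force: 0.0
bar end 63 [ 33.6 -28.5 195.7] [105.1  -1.8 372.2] [-0.0017  0.0677  0.1531]
```

View pics/g3.png

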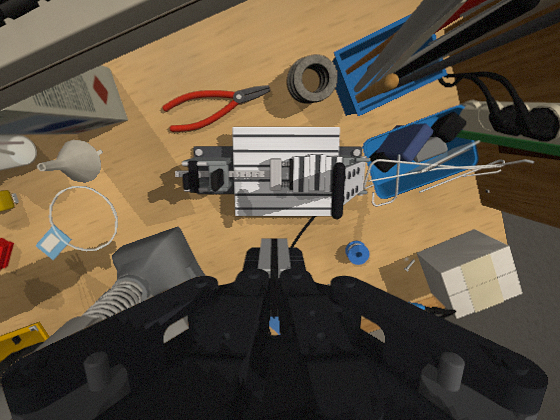

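The bar is still at px (337,190), jig x≈34. The fingers went down in front of it. I push it further from behind first, then press from above its centre.

```bash
python3 -m handwheel '[[-0.002,0.06,0,0,0,0,-1],[-0.002,0.105,0.03,0,0,0,-1],[-0.002,0.105,0.09,0,0,0,-1],[-0.002,0.105,0.15,0,0,0,-1],[-0.002,0.105,0.175,0,0,0,-1],[-0.002,0.105,0.175,0,0,0,-1],[-0.002,0.105,0.175,0,0,0,-1]]'
python3 - <<'E'
from h import *
print(wj(read_state()['position']).round(1))
for p in((12,192),(24.5,187),(36,179),(46,170),(52,165)): print(p,go(jw(p[0],0,p[1])))
E
```

```text
clock: 46.92
position: [531.6, -388.6, 191.0]
ee_rot: [0.983, -0.181, 0.001, 0.0]
contact_force: [0.8, 0.2, 0.7]
gripper_width: 0.4
grasp_force: 0.0
[  0.3   1.2 191. ]
(12, 192) [ 0.0012 -0.0117 -0.001 ]
(24.5, 187) [ 0.0012 -0.0242  0.004 ]
(36, 179) [ 0.0012 -0.0357  0.0119]
(46, 170) [ 0.0012 -0.0457  0.0209]
(52, 165) [ 0.0012 -0.0517  0.0259]
```

Then I lift just clear, move over the bar and look.

```bash
python3 -m handwheel '[[0.001,-0.006,-0.001,0,0,0,-1],[0.001,-0.012,-0.001,0,0,0,-1],[0.001,-0.018,0.002,0,0,0,-1],[0.001,-0.024,0.004,0,0,0,-1],[0.001,-0.03,0.008,0,0,0,-1],[0.001,-0.036,0.012,0,0,0,-1],[0.001,-0.046,0.021,0,0,0,-1],[0.001,-0.052,0.026,0,0,0,-1],[0.001,-0.052,0.026,0,0,0,-1]]'
python3 -m handwheel '[[0,0.01,-0.01,0,0,0,-1],[0,0.01,-0.07,0,0,0,-1],[0,0.01,-0.13,0,0,0,-1],[0,0.01,-0.19,0,0,0,-1],[0,0.01,-0.19,0,0,0,-1]]'
python3 bar.py g4
python3 - <<'E'
from h import *
for p in((62,230),(62,190)): print(p,go(jw(p[0],0,p[1])))
E
```

```text
clock: 48.05
position: [550.0, -339.1, 162.6]
ee_rot: [0.983, -0.181, -0.001, -0.0]
contact_force: [-0.4, 0.1, -0.2]
gripper_width: -0.2
grasp_force: 0.0
clock: 48.68
position: [547.9, -351.4, 362.0]
ee_rot: [0.983, -0.182, 0.007, 0.002]
contact_force: [-0.9, -0.7, -1.1]
gripper_width: 0.1
grasp_force: 0.0
bar end 52 [ 69.3 -28.7 167.5] [ 40.9  -0.7 362. ] [-0.0007  0.0035  0.1429]
(62, 230) [-0.0006 -0.0205  0.1279]
(62, 190) [-0.0009 -0.0205  0.1679]
```

```bash
python3 -m handwheel '[[0,-0.027,0.05,0,0,0,-1],[0,-0.027,0.11,0,0,0,-1],[0,-0.027,0.16,0,0,0,-1],[0,-0.027,0.18,0,0,0,-1],[0,-0.027,0.18,0,0,0,-1],[0,-0.027,0.18,0,0,0,-1]]'
python3 - <<'E'
from h import *
print(wj(read_state()['position']).round(1))
for p in((72,163),(79,153),(86,142),(93,128),(97,117),(101,98),(103,77)): print(p,go(jw(p[0],0,p[1])))
E
```

```text
clock: 49.48
position: [556.8, -324.7, 174.7]
ee_rot: [0.983, -0.181, 0.0, 0.0]
contact_force: [-0.8, -0.1, 0.8]
gripper_width: 0.0
grasp_force: 0.0
[ 69.    0.4 174.7]
(72, 163) [ 0.0004 -0.003   0.0117]
(79, 153) [ 0.0004 -0.01    0.0217]
(86, 142) [ 0.0004 -0.017   0.0327]
(93, 128) [ 0.0004 -0.024   0.0467]
(97, 117) [ 0.0004 -0.028   0.0577]
(101, 98) [ 0.0004 -0.032   0.0767]
(103, 77) [ 0.0003 -0.034   0.0977]
```

```bash
python3 -m handwheel '[[0,-0.001,0.006,0,0,0,-1],[0,-0.003,0.012,0,0,0,-1],[0,-0.01,0.022,0,0,0,-1],[0,-0.017,0.033,0,0,0,-1],[0,-0.024,0.047,0,0,0,-1],[0,-0.028,0.058,0,0,0,-1],[0,-0.03,0.068,0,0,0,-1],[0,-0.032,0.077,0,0,0,-1],[0,-0.033,0.086,0,0,0,-1],[0,-0.034,0.092,0,0,0,-1]]'
python3 -m handwheel '[[0,0,0.004,0,0,0,-1],[0,0,0.007,0,0,0,-1],[0,0,0.007,0,0,0,-1],[0,0,0.007,0,0,0,-1]]'
```

```text
clock: 50.72
position: [568.4, -292.6, 81.3]
ee_rot: [0.983, -0.181, -0.0, 0.0]
contact_force: [0.0, -0.8, 0.3]
gripper_width: 0.0
grasp_force: 0.4
clock: 51.22
position: [568.6, -292.6, 79.1]
ee_rot: [0.984, -0.181, 0.0, 0.001]
contact_force: [-6.1, 4.1, 17.9]
gripper_width: 0.1
grasp_force: 8.7
```

An 18 N stop at z=79 means the plate is shut. I lift away and verify.

```bash
python3 -m handwheel '[[0,0,0.001,0,0,0,-1],[0,0,-0.01,0,0,0,-1],[0,0,-0.06,0,0,0,-1],[0,0,-0.12,0,0,0,-1],[0,0,-0.18,0,0,0,-1],[0,0,-0.24,0,0,0,-1],[0,0,-0.3,0,0,0,-1],[0,0,-0.3,0,0,0,-1],[0,0,-0.3,0,0,0,-1]]'
python3 - <<'E'
from h import *
s=read_state();w,d=get_image('wrist');q=wj(cloud(cam('wrist',s),d));g=cv2.cvtColor(w,cv2.COLOR_BGR2GRAY);cv2.imwrite('pics/end.png',w)
m=(abs(q[...,1]+28.5)<3)&(q[...,0]>85)&(q[...,0]<130)&(q[...,2]>70)&(q[...,2]<90);print('bar top',m.sum(),np.percentile(q[m],[5,50,95],axis=0).round(1))
for y in (-18,18):
  print(y,[(x,round(float(np.median(q[(abs(q[...,0]-x)<3)&(abs(q[...,1]-y)<3)][:,2])),1)) for x in range(-20,180,10)])
r=rects(q,(q[...,2]>122)&(q[...,2]<138)&(q[...,0]>150)&(q[...,0]<260)&(abs(q[...,1])<30),20);print(*r,sep='\n')
E
```

```text
clock: 52.35
position: [568.5, -292.2, 374.2]
ee_rot: [0.983, -0.181, -0.0, -0.0]
contact_force: [-0.1, 1.0, -1.3]
gripper_width: 0.3
grasp_force: 0.0
bar top 36 [[101.7 -31.3  74.2]
 [106.6 -28.5  77.3]
 [111.5 -25.6  79.5]]
-18 [(-20, 72.7), (-10, 72.6), (0, 72.3), (10, 72.7), (20, 72.5), (30, 72.5), (40, 72.3), (50, 72.5), (60, 72.9), (70, 72.5), (80, 72.6), (90, 468.3), (100, 451.5), (110, 464.2), (120, 470.0), (130, 39.8), (140, 39.9), (150, 39.5), (160, 39.8), (170, 39.4)]
18 [(-20, 72.7), (-10, 72.2), (0, 72.6), (10, 73.3), (20, 72.5), (30, 72.4), (40, 73.6), (50, 73.2), (60, 73.5), (70, 72.6), (80, 72.6), (90, 73.0), (100, 74.5), (110, 77.2), (120, 39.4), (130, 39.7), (140, 40.0), (150, 39.4), (160, 39.8), (170, 39.6)]
(np.int32(144), array([213., 176.]), array([185.6,  -0.2, 129.7]), array([186.6,   0.5]), array([26. , 10.2]), 89.7)
(np.int32(120), array([185., 176.]), array([223.6,  -0.3, 129.5]), array([2.25e+02, 1.00e-01]), array([ 9.5, 20.4]), 1.7)
```

View pics/end.png

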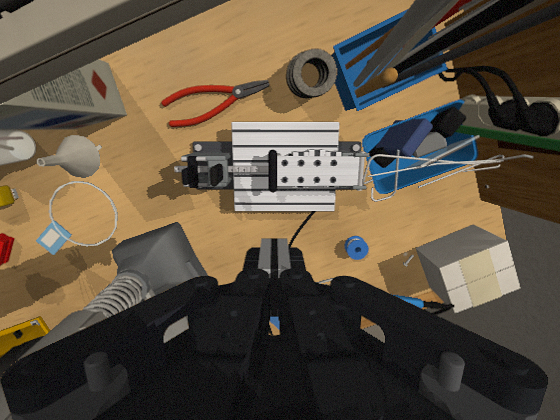

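The plate is level at 72.5 mm from end to end, with the bar at px (273,170). The trigger is let go (x=225) and no loose length is left in view. Handing in.

```bash
python3 -c "
from bench import job_done
print(job_done())"
```

```text
the job is handed in; nothing more can be done
None
```

I handed the job in at about 52 s. All three lengths found on the bench are gripped across the bed with the sprung plate in by about 6.5 mm, the trigger is let go and the guide plate is shut; no verdict came back.

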